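Clamp a stack of cell modules in the compression vise and power it

ROBOT

A 6-joint arm with a two-finger parallel gripper is mounted at the origin on the work surface. World frame = base frame: x ahead of the robot, y to its left, z up, the work surface at z = 0. Lengths are in m, angles in rad, forces in N, time in s.
With the tool pointing down it reaches from about 0.375 to 0.975 m from the base axis. Payload 3.8 kg.
Tool frame: the origin (TCP) lies midway between the tips of the shut fingers; the grasp point (between the pads) lies 19 mm behind it; z points along the fingers, y is the line along which they close (so a half turn about z gives the same grasp; the last joint's range is limited). The gripper opens to 88 mm and grips with 3 to 60 N. Pads are 18 mm wide; open, the fingers measure 123 mm over their backs; the gripper's body (75 mm by 187 mm) begins 45 mm behind the grasp point.
Start: joints at [-1.2, 0.264, 1.604, -0, 1.274, -0.037], TCP at [0.268, -0.62, 0.239] pointing down, gripper open.
Joint ranges: [-2.63, 2.63], [-0.94, 2.18], [0.31, 2.57], [-1.31, 4.45], [0, 2.66], [-2.55, 2.55]. Speed limits (rad/s): [2.57, 2.57, 3.14, 3.14, 3.14, 3.14].

INTERFACE

Orientations are given as a unit quaternion [x, y, z, w].
In Python, from workcell import status, viewer, order gives the robot as it stands.
- The arm moves only by the shell command python3 -m inch 'ROWS' [FORCE]. ROWS is JSON, a list of rows, each a list of 7 numbers: the shift along the world's x, y, z in mm, then the turn, a rotation vector about the world's x, y, z in degrees, then the finger opening in mm, from 0 to 88.1. In form: [[tx, ty, tz, rx, ry, rz, gripper], ...]. A call has 1 to 20 rows; each row is the pose to reach, as a shift and turn from the pose commanded when the call began; what a row does not reach only later rows make up. A row lasts 1/8 s, in which the tool goes at most 62.5 mm and 10.7 degrees, less where a joint would pass 70% of its speed; a pose out of reach is approached as far as the arm can. A call with a gripper value outside its range is refused whole. The fingers move at their own pace and stop on an object; FORCE is the grip in N (left out, the last holds). Time passes only in rows, so rows that repeat a pose let the fingers close. It gives the time, the measured TCP pose, the force, the opening and the grip force at its end, in the units of the state.
- status.get_obs(): the state, without advancing time (a new reading comes with each control period).
- viewer.capture(name): name is "side" or "top"; returns a dict with "image" (400x640x3 uint8, blue, green, red), "camera_matrix" (3x3 intrinsics, pixels), "dist" ([k1, k2, p1, p2, k3] as OpenCV has them; the pictures are not rectified), "R" (3x3) and "t" (3): a world point X has camera coordinates R X + t. Camera axes: x right, y down, z forward; pixel columns grow to the right and rows downward; lengths in m; the calibration is good to about 2 mm. A picture is of the moment at which its call begins. There is no depth.
- order.job_done(): hands the job in; it is judged then, once.
The state is a dict: "clock": time; "qpos": joint angles; "qvel": joint speeds; "joint_torque": joint torques, N m; "eef_pos": TCP position; "orientation": TCP orientation; "ft_force": force on the tool from outside, world axes, zero at the start; "ft_torque": the same for the moment, N m; "width": opening from 0.0 (shut) to 1.0 (fully open); "gripper_force": force on a finger pad.
Only numpy, scipy, OpenCV 4.12 (cv2) and the standard library are available. Lean on these libraries where they do the work, as an engineer would, in place of code of your own. Each camera call takes 0.05 s, during which the arm holds its last target. There are 200 camera calls.

TASK

Slide the power control on the stand down to zero, then stand every cell module upright in the open vise, one behind the other with their broad faces towards the jaws and centred across them. Squeeze the quick-release lever, slide the jaw up to the stack, let the lever go and screw the handle tight (about half a turn past first touch) with the power still at zero. Last, slide the power control up to the line for the number of modules in the stack, one line per module counted from the zero line, and leave everything else on the bench where it is.

Things in the scene. Friction and masses are not known exactly. Their poses are not given: they have to be found in the camera images.
- stand: grey cast base of the compression stand, fixed. Origin on the bench surface; x across the vise (roughly away from the robot), y along it from screw handle to fixed jaw and power unit, z up. Flat vise bed: x -85..85, y -190..90 mm, top z 22 mm, with a 4 mm high steel rack strip at x 61..75. Power unit: x -80..80, y 125..245, top z 66 mm
- anvil: fixed jaw of the stand; origin and axes are those of the stand. Its steel face, 84 mm wide, is the plane y = +60 mm; top at z 97 mm, back at y 88 mm
- carriage (a joint): vise carriage, m, 0 (open) to 0.115, growing towards the fixed jaw. A grey block 80 mm wide, top z 112 mm, with the moving jaw (90 mm wide, top z 100 mm) before it and the screw handle behind. Its half nut bites on the rack and locks it unless the release lever is squeezed; then it slides with 3 to 10 N, pushing modules along
- squeeze_point (a point): on the carriage, 134 mm above the bench, axes as the stand: amid two upright plates on its top, 30 mm long (stand y), z 112 to 148 mm: fixed finger rest on the -x side, quick-release lever on the +x side, 57 mm over their outer faces here at rest, 43 mm squeezed (the lever moves 14 mm to -x). The lever's strap runs out at z 112..118 to x = 63 mm and down: keep fingertips above that
- release (a joint): quick-release lever, rad: about -0.02 let go, 0.15 fully squeezed towards the finger rest; beyond about 0.05 the carriage is free. Takes 10 to 14 N at the squeeze point; springs back when let go
- jaw_face (a point): centre of the front plane of the moving jaw's black rubber facing, 61 mm above the bench; axes as the stand. The facing is 86 mm wide and yields up to 4 mm, 15 N per mm
- facing: the moving jaw's rubber facing, 86 x 7 x 72 mm; origin in its front plane, at bench height, midway across
- screw (a joint): screw handle, rad, growing as it tightens: clockwise seen from the handle end, so its top moves towards the stand's +x. The jaw (with handle) advances 8 mm a turn relative to the carriage. Stays where left; 3 N at the arm ends. Range -0.5 to 22. Tight = 30 N on the stack = facing pressed in 2 mm, a quarter turn past first firm touch; more does no harm (half nut skips at some 100 to 150 N)
- hub (a point): centre of the screw handle's hub, on the screw axis, 90 mm above the bench, turning with it (its y is the axis; at screw 0 axes as the stand). Four 9 mm thick steel arms along its +x, -x, +z, -z end in black balls, 18 mm diameter, centred 56 mm from the axis. The plane of the arms is 59 mm or less behind the carriage block (59 mm at screw 0)
- fader (a joint): power slider, m: 0 (zero line, end nearest the robot) to 0.085, growing to the stand's +x. White lines beside the track every 20 mm (the zero line longer and thicker): 0.02 is the line for one module, 0.04 two, 0.06 three, 0.08 four; the grip's white stroke points at them. Friction 1.5 N
- fader_top (a point): centre of the top of the slider grip, about 111 mm above the bench, axes as the stand; the grip is 20 mm along the track (stand x), 28 mm across (stand y), 36 mm tall
- cellA: a cell module (some may be absent): grey frame with dark graphite faces on a steel foot, 30 mm thick (its y), 50 mm wide (its x), 60 mm tall, 200 to 340 g, standing on the bench. Origin at the centre of its underside, z up. All modules are alike and may face either way
- cellB: a cell module (some may be absent): grey frame with dark graphite faces on a steel foot, 30 mm thick (its y), 50 mm wide (its x), 60 mm tall, 200 to 340 g, standing on the bench. Origin at the centre of its underside, z up. All modules are alike and may face either way
- cellC: a cell module (some may be absent): grey frame with dark graphite faces on a steel foot, 30 mm thick (its y), 50 mm wide (its x), 60 mm tall, 200 to 340 g, standing on the bench. Origin at the centre of its underside, z up. All modules are alike and may face either way
- cellD: a cell module (some may be absent): grey frame with dark graphite faces on a steel foot, 30 mm thick (its y), 50 mm wide (its x), 60 mm tall, 200 to 340 g, standing on the bench. Origin at the centre of its underside, z up. All modules are alike and may face either way
- beaker: glass beaker, 64 mm wide, 85 tall: a bystander, to be left alone; origin at the centre of its underside
- reagent: amber glass bottle, 72 mm wide, 150 tall: a bystander, to be left alone; origin at the centre of its underside
- jar: jar, 66 mm wide, 75 tall: a bystander, to be left alone; origin at the centre of its underside
- screwdriver: screwdriver, 200 mm long, lying: a bystander, to be left alone; origin at the centre of its underside
- wrench: open wrench, 180 mm long, lying: a bystander, to be left alone; origin at the centre of its underside
- dish: glass dish, 90 mm wide, 14 high: a bystander, to be left alone; origin at the centre of its underside
Not all that is in view belongs to the job. Leave any red look-alike of the cellA alone.

How it is judged:
By the outcome, as a careful person would: the job done as asked, in the order asked, and still so for the second after the job is handed in, with the robot touching nothing.
Of cellA, cellB, cellC, cellD only 2 to 4 are there at a start; the rules pass over those that are not, and their reading is None.
At some moment in a run one of cellA, cellB, cellC, cellD may be knocked a few centimetres aside while the robot is not near it.
It also fails if it takes over 210 s, if anything falls off the work surface, if the arm or the gripper's body presses on something with over 40 N, if the wrist force passes 120 N, or if a joint passes its speed limit or range.

## Working session

There is one attempt and no reset: what is moved stays moved. The work goes in short steps, Python scripts to look and compute and a shell command to move; the robot and the scene stay as the last step left them, time stands still between calls to the robot, and variables do not carry over. Pictures are saved under pics/ and viewed, at most 14 in all, crops included, and the job is handed in when it is done.

```bash
ls; mkdir -p pics
cat > h.py <<'E'
import numpy as np, cv2
from workcell import status, viewer, order
def snap(name,fn,crop=None,scale=1):
    c=viewer.capture(name); im=c["image"]
    np.savez('pics/'+fn+'.npz',im=im,K=c["camera_matrix"],d=c["dist"],R=c["R"],t=c["t"])
    show(fn,fn,crop,scale); return c
def show(src,fn,crop=None,scale=1):
    im=np.load('pics/'+src+'.npz')['im']
    if crop: im=im[crop[1]:crop[3],crop[0]:crop[2]]
    cv2.imwrite('pics/'+fn+'.png',cv2.resize(im,None,fx=scale,fy=scale,interpolation=cv2.INTER_CUBIC))
def ray(fn,px,z):
    c=np.load('pics/'+fn+'.npz'); p=cv2.undistortPoints(np.array([[px]],float),c['K'],c['d'])[0,0]
    d=c['R'].T@np.array([p[0],p[1],1]); o=-c['R'].T@c['t'].ravel()
    return o+d*(z-o[2])/d[2]
def proj(fn,X):
    c=np.load('pics/'+fn+'.npz'); return cv2.projectPoints(np.array(X,float).reshape(-1,3),cv2.Rodrigues(c['R'])[0],c['t'].reshape(3,1),c['K'],c['d'])[0][:,0]
E
python3 - <<'E'
from h import *
for n in('top','side'):
    c=snap(n,n+'0',scale=1.25); print(n,-c['R'].T@np.ravel(c['t']),c['R'].round(2).tolist(),c['camera_matrix'][0,0])
o=status.get_obs();print(o['clock'],o['eef_pos'],o['orientation'],o['width'],o['ft_force'])
E
```

```text
pics
top [ 0.25038938 -0.02128479  1.82592989] [[-0.02, -1.0, -0.0], [-0.98, 0.02, -0.18], [0.18, 0.0, -0.98]] 498.2458920607801
side [ 0.44994872 -0.75407452  0.82958353] [[0.99, -0.14, 0.01], [-0.09, -0.69, -0.72], [0.1, 0.71, -0.7]] 377.77972172085134
0.1 [ 0.26745752 -0.61906296  0.23752739] [ 9.79286998e-01  2.02474653e-01 -1.52472817e-04 -9.83561033e-04] 0.9993357332711141 [0.36650467 1.00385775 0.93685768]
```

View pics/top0.png

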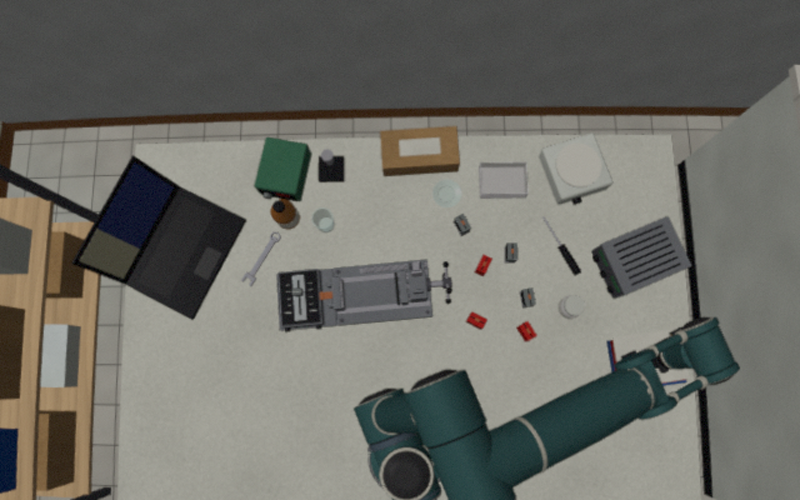

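View pics/side0.png

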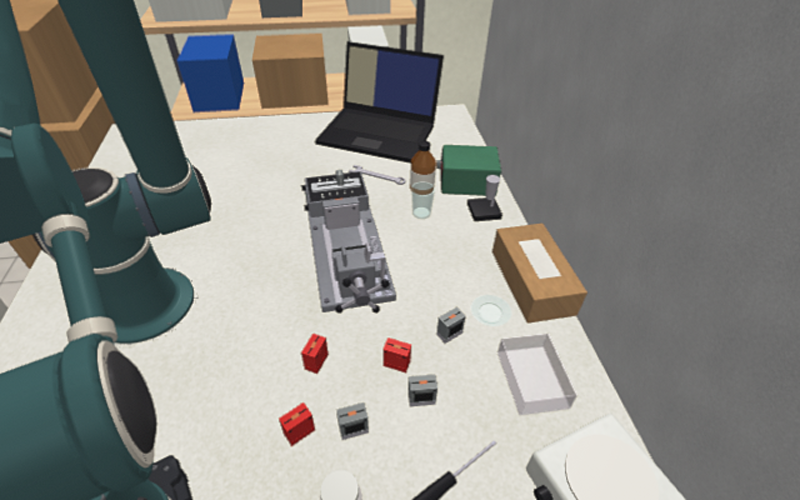

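The pictures show three grey modules, at top-view pixels (462,225), (512,252) and (528,297), plus three red look-alikes. The stand runs from its power unit on the left (300,298) to the handle at (447,283). I'll enlarge both areas.

Run:
```python
from h import *
show('top0','tA',(215,200,375,272),5)
show('top0','tB',(345,160,445,260),6)
```

```text
(no output)
```

View pics/tA.png

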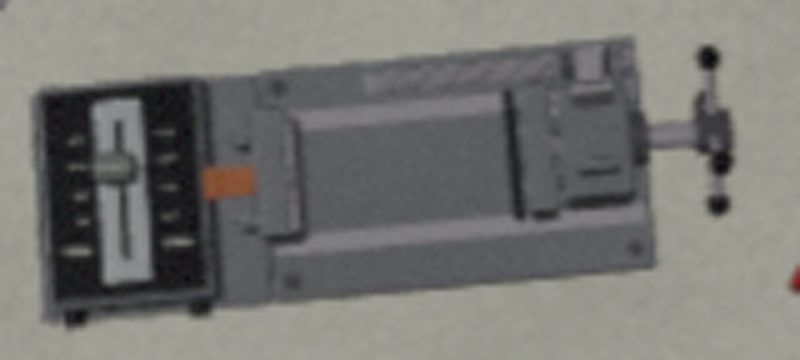

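View pics/tB.png

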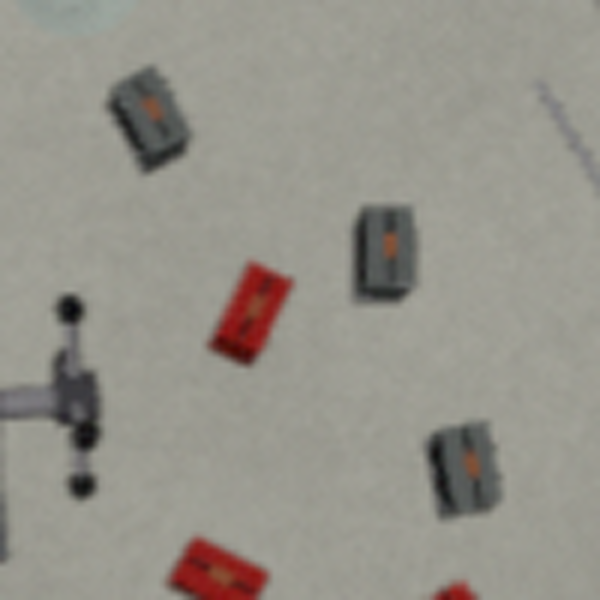

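Run:
```python
from h import *
from scipy.optimize import least_squares
pts=[((632,40),(85,-190,22)),((653,265),(-85,-190,22)),((38,88),(80,245,66)),((45,318),(-80,245,66)),((205,80),(80,125,66)),((212,300),(-80,125,66))]
px=np.array([p[0] for p in pts])/5.+[215,200]
L=np.array([p[1] for p in pts])/1000.
for p,l in zip(px,L): print(l,ray('top0',p,l[2]).round(4))
def W(s,L):
    c,n=np.cos(s[2]),np.sin(s[2]); return np.array(L)@np.array([[c,n,0],[-n,c,0],[0,0,1]])+[s[0],s[1],0]
r=least_squares(lambda s:(proj('top0',W(s,L))-px).ravel(),[.5,.1,.0]);print(r.x,np.degrees(r.x[2]),r.fun.round(1))
s=r.x;np.save('stand.npy',s)
c,n=np.cos(s[2]),np.sin(s[2])
def S(p): d=np.array(p[:2])-s[:2]; return np.array([c*d[0]+n*d[1],-n*d[0]+c*d[1]])*1000
# features in stand coords
for nm,q,z in [('fadertop',(118,165),.111),('zeroL',(75,252),.066),('zeroR',(178,243),.066),('l1',(82,222),.066),('l4',(77,140),.066),('slot0',(125,255),.066),('slot1',(118,122),.066),('ballT',(708,57),.09),('ballB',(718,204),.09),('anvil face R top',(297,122),.097),('anvil face R bot',(297,238),.097),('jawface top',(510,90),.1),('jawface bot',(522,215),.1)]:
    w=ray('top0',np.array(q)/5.+[215,200],z); print(nm,w.round(4),S(w).round(1))
for nm,q in [('A',[(152,66),(190,132),(147,172)]),('B',[(365,206),(414,207),(408,300),(355,300)]),('C',[(430,435),(487,422),(500,500),(440,518)])]:
    print(nm,[ray('top0',np.array(v)/6.+[345,160],.06).round(4)[:2].tolist() for v in q])
for nm,q in [('A',(153,108)),('B',(391,245)),('C',(473,464))]:
    print(nm,'orange',ray('top0',np.array(q)/6.+[345,160],.06).round(4)[:2])
print(proj('top0',[[.55,-.1,.2]]))
```

```text
[ 0.085 -0.19   0.022] [ 0.5582 -0.0679  0.022 ]
[-0.085 -0.19   0.022] [ 0.3928 -0.0797  0.022 ]
[0.08  0.245 0.066] [0.5229 0.3604 0.066 ]
[-0.08   0.245  0.066] [0.3581 0.3525 0.066 ]
[0.08  0.125 0.066] [0.5268 0.2397 0.066 ]
[-0.08   0.125  0.066] [0.3694 0.2336 0.066 ]
[0.45935677 0.11329998 0.07754316] 4.442895538187521 [ 0.4 -0.2  0.9  0.9 -0.9  0.8  0.3 -0.7 -1.2 -0.7  0.5 -0.2]
fadertop [0.4609 0.2934 0.111 ] [ 15.5 179.5]
zeroL [0.4046 0.3317 0.066 ] [-37.6 222. ]
zeroR [0.4101 0.2581 0.066 ] [-37.9 148.2]
l1 [0.426 0.327 0.066] [-16.7 215.6]
l4 [0.4848 0.3315 0.066 ] [ 42.3 215.6]
slot0 [0.4021 0.2959 0.066 ] [-43.  186.5]
slot1 [0.4974 0.3021 0.066 ] [ 52.5 185.3]
ballT [ 0.5335 -0.1196  0.09  ] [  55.9 -237.9]
ballB [ 0.4292 -0.1239  0.09  ] [ -48.4 -234.1]
anvil face R top [0.4911 0.17   0.097 ] [36.  54.1]
anvil face R bot [0.4096 0.17   0.097 ] [-45.2  60.3]
jawface top [0.5108 0.0203 0.1   ] [ 44.1 -96.7]
jawface bot [0.4229 0.013  0.1   ] [-44.1 -97.1]
A [[0.6868, -0.1754], [0.6453, -0.1971], [0.621, -0.1703]]
B [[0.5978, -0.3014], [0.5967, -0.3311], [0.5399, -0.3248], [0.5405, -0.2928]]
C [[0.4582, -0.3343], [0.4653, -0.3689], [0.4185, -0.3744], [0.4085, -0.338]]
A orange [ 0.6606 -0.1752]
B orange [ 0.5736 -0.3161]
C orange [ 0.4403 -0.3593]
[[352.30034487 201.22308535]]
```

Run:
```python
from h import *
show('side0','sB',(225,235,385,360),5)
```

```text
(no output)
```

View pics/sB.png

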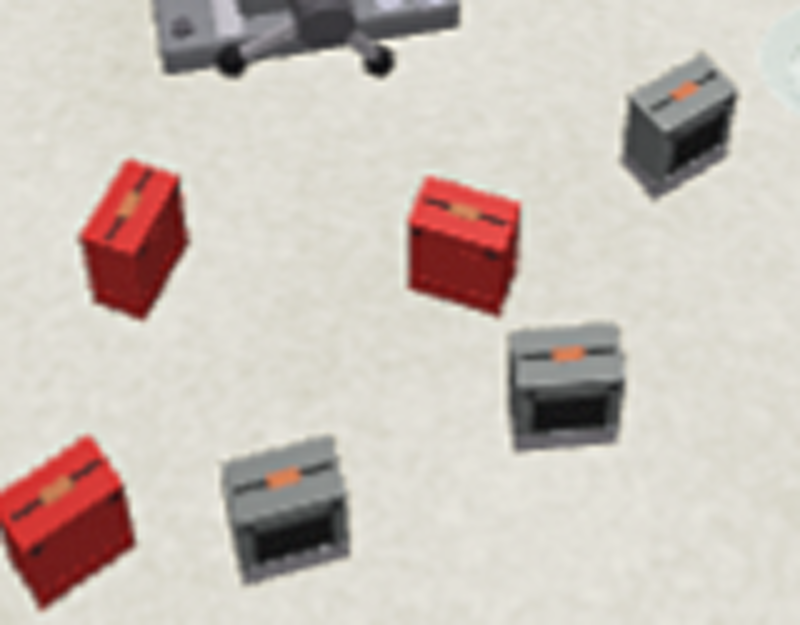

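Run:
```python
from h import *
q={'A':[(628,97),(706,55),(738,97),(655,135)],'B':[(508,333),(618,325),(623,376),(512,386)],'C':[(222,465),(332,437),(346,485),(230,513)]}
for k,v in q.items():
    P=np.array([ray('side0',np.array(p)/5.+[225,235],.06)[:2] for p in v])
    e=(P[1]-P[0]+P[2]-P[3]); print(k,P.mean(0).round(4),'width dir deg',np.degrees(np.arctan2(e[1],e[0])).round(1),np.linalg.norm(e)/2)
for k,p in {'A':(685,91),'B':(569,353),'C':(285,478)}.items(): print(k,ray('side0',np.array(p)/5.+[225,235],.06)[:2].round(4))
s=np.load('stand.npy')
def W(x,y):
    c,n=np.cos(s[2]),np.sin(s[2]); return (s[:2]+np.array([c*x-n*y,n*x+c*y])/1000).round(4)
print('fader',W(15.5,184),'zero',W(-38,184))
for y in(45,14,-18):print(y,W(0,y))
```

```text
A [ 0.6619 -0.177 ] width dir deg 22.9 0.05080906822765221
B [ 0.5751 -0.315 ] width dir deg -2.5 0.05081389004494218
C [ 0.443  -0.3556] width dir deg 7.2 0.049825825677628416
A [ 0.6642 -0.1743]
B [ 0.5769 -0.3143]
C [ 0.4438 -0.3572]
fader [0.4606 0.2979] zero [0.4072 0.2938]
45 [0.4559 0.1582]
14 [0.4583 0.1273]
-18 [0.4608 0.0954]
```

```bash
python3 -m inch '[[50,110,20,0,0,10,60],[80,170,30,0,0,20,60],[110,230,40,0,0,30,60],[140,290,40,0,0,40,60],[170,350,40,0,0,45,60],[190,400,40,0,0,50,60],[210,450,30,0,0,55,60],[220,500,20,0,0,60,60],[225,550,10,0,0,65,60],[220,600,0,0,0,71,60],[215,650,0,0,0,71,60],[210,700,-10,0,0,71,60],[205,760,-20,0,0,71,60],[200,820,-30,0,0,71,60],[195,880,-30,0,0,71,60],[192,918,-40,0,0,71,60],[192,918,-40,0,0,71,60],[192,918,-40,0,0,71,60],[192,918,-40,0,0,71,60]]' 10
python3 - <<'E'
from h import *
c=snap('top','t1',(200,150,420,290),3.6); show('t1','t1',(215,200,300,270),8)
snap('side','s1',(225,120,325,220),6)
E
```

```text
clock: 2.48
eef_pos: [0.46, 0.2972, 0.1989]
orientation: [0.68, 0.733, -0.0, 0.0]
ft_force: [-0.5, 0.3, 0.6]
width: 0.681
gripper_force: 0.0
```

View pics/s1.png

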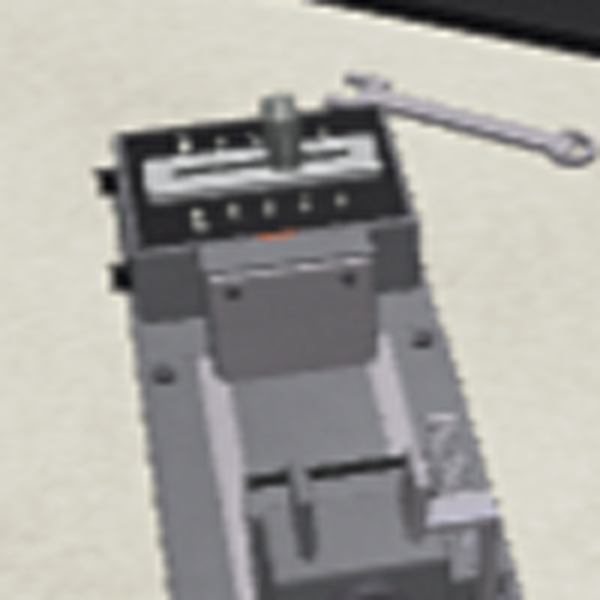

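Run:
```python
from h import *
print('fader top',ray('s1',np.array([278,101])/6+[225,120],.111))
s=np.load('stand.npy')
c,n=np.cos(s[2]),np.sin(s[2])
def S(p): d=np.array(p[:2])-s[:2]; return (np.array([c*d[0]+n*d[1],-n*d[0]+c*d[1]])*1000).round(1)
for nm,p,z in [('zero front',(200,215),.066),('l1',(236,210),.066),('l2',(271,206),.066),('l4',(341,198),.066),('anvTL',(208,268),.097),('anvTR',(366,248),.097),('unitFL',(137,245),.066),('unitFR',(413,217),.066),('unitBL',(117,137),.066),('unitBR',(382,108),.066)]:
    w=ray('s1',np.array(p)/6+[225,120],z); print(nm,w.round(4),S(w))
print(proj('s1',[[.46,.297,.2]]))
```

```text
fader top [0.46415813 0.30133984 0.111     ]
zero front [0.4158 0.2634 0.066 ] [-31.8 153. ]
l1 [0.4357 0.2654 0.066 ] [-11.8 153.4]
l2 [0.455  0.2665 0.066 ] [  7.6 153.1]
l4 [0.4941 0.2689 0.066 ] [ 46.6 152.4]
anvTL [0.4196 0.1766 0.097 ] [-34.7  66.2]
anvTR [0.5017 0.1827 0.097 ] [47.6 65.9]
unitFL [0.381  0.2409 0.066 ] [-68.2 133.3]
unitFR [0.532  0.2465 0.066 ] [ 82.7 127.2]
unitBL [0.3713 0.3431 0.066 ] [-69.9 236. ]
unitBR [0.5248 0.3526 0.066 ] [ 83.8 233.5]
[[268.10664003 113.92331147]]
```

```bash
python3 -m inch '[[2,1,-50,0,0,0,60],[2,1,-90,0,0,0,60],[2,1,-113,0,0,0,60],[2,1,-113,0,0,0,60],[2,1,-113,0,0,0,15],[2,1,-113,0,0,0,15],[2,1,-113,0,0,0,15],[2,1,-113,0,0,0,15],[2,1,-113,0,0,0,15],[2,1,-113,0,0,0,15]]' 10
```

```text
clock: 3.82
eef_pos: [0.4622, 0.2996, 0.0864]
orientation: [0.68, 0.734, 0.001, 0.0]
ft_force: [1.5, -0.6, 3.6]
width: 0.226
gripper_force: 10.0
```

```bash
python3 -m inch '[[-15,-1,0,0,0,0,15],[-30,-2,0,0,0,0,15],[-40,-3,0,0,0,0,15],[-45,-3.5,0,0,0,0,15],[-45,-3.5,0,0,0,0,15]]' 10
python3 -m inch '[[-2,0,0,0,0,0,15],[-4,0,0,0,0,0,15],[-6,0,0,0,0,0,15],[-6,0,0,0,0,0,15]]' 10
```

```text
clock: 4.45
eef_pos: [0.4155, 0.296, 0.0863]
orientation: [0.68, 0.734, -0.0, -0.0]
ft_force: [-1.9, -0.6, 8.5]
width: 0.224
gripper_force: 10.0
clock: 4.95
eef_pos: [0.4108, 0.2957, 0.0863]
orientation: [0.679, 0.734, 0.0, 0.001]
ft_force: [1.9, -2.7, 6.1]
width: 0.229
gripper_force: 10.0
```

```bash
python3 -m inch '[[-2,0,0,0,0,0,15],[-4,0,0,0,0,0,15],[-4,0,0,0,0,0,15]]' 10
python3 -m inch '[[-2,0,0,0,0,0,15],[-3,0,0,0,0,0,15],[-3,0,0,0,0,0,15]]' 10
```

```text
clock: 5.32
eef_pos: [0.4106, 0.2958, 0.0864]
orientation: [0.679, 0.734, 0.003, 0.003]
ft_force: [14.4, -3.3, -4.0]
width: 0.227
gripper_force: 10.0
clock: 5.7
eef_pos: [0.4092, 0.2957, 0.0865]
orientation: [0.679, 0.734, 0.005, 0.004]
ft_force: [20.5, -4.1, -7.9]
width: 0.259
gripper_force: 10.0
```

```bash
python3 -m inch '[[3,0,0,0,0,0,15],[6,0,0,0,0,0,15],[6,0,0,0,0,0,50],[6,0,0,0,0,0,50],[6,0,0,0,0,0,50],[6,0,0,0,0,0,50],[6,0,60,0,0,0,60],[6,0,120,0,0,0,70],[15,-40,160,0,0,0,70],[30,-100,160,0,0,0,70],[50,-160,160,0,0,0,70],[60,-220,160,0,0,0,70],[60,-280,160,0,0,0,70],[60,-340,160,0,0,0,70],[50,-400,160,0,0,0,70],[45,-460,160,0,0,0,70],[40,-520,160,0,0,0,70],[35,-580,150,0,0,0,70],[32,-640,130,0,0,2,70],[32,-654,110,0,0,2,70]]' 10
python3 - <<'E'
from h import *
snap('side','s2',(145,95,385,375),2)
snap('top','t2')
im=cv2.imread('pics/s2.png'); t=np.load('pics/t2.npz')['im'][140:270,220:470]
a=cv2.resize(im[:, :],(480,560)); b=cv2.resize(t,(310*1,161)); 
cv2.imwrite('pics/c2.png',cv2.resize(np.load('pics/s2.npz')['im'][100:380,160:400],None,fx=2.1,fy=2.1,interpolation=cv2.INTER_CUBIC))
E
```

```text
clock: 8.2
eef_pos: [0.4352, -0.3613, 0.1951]
orientation: [0.668, 0.744, -0.0, 0.0]
ft_force: [1.0, 0.3, 0.5]
width: 0.794
gripper_force: 0.0
```

View pics/c2.png

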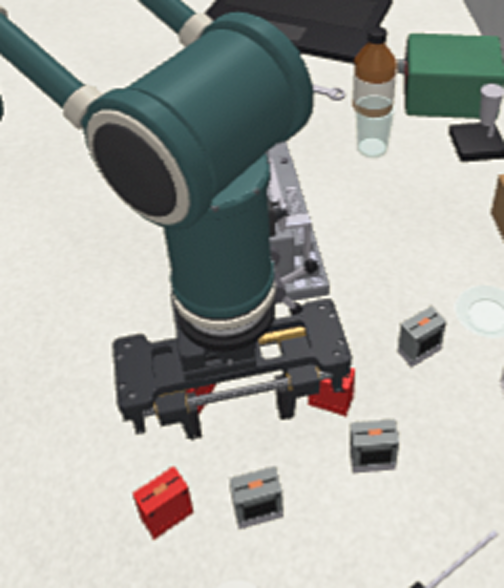

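```bash
cat >> h.py <<'E'
def orange(fn,guess,r=9):
    im=np.load('pics/'+fn+'.npz')['im'].astype(int); u,v=np.array(guess).round().astype(int)
    p=im[v-r:v+r+1,u-r:u+r+1]; b,g,rd=p[...,0],p[...,1],p[...,2]
    m=(rd-b>60)&(g>70)&(rd>130); ys,xs=np.nonzero(m)
    return None if len(xs)<2 else np.array([xs.mean()+u-r,ys.mean()+v-r])
E
python3 - <<'E'
from h import *
for k,g in {'A':(362,253),'B':(339,305.6),'C':(282,330.6)}.items():
    o=orange('s2',g); print(k,o,ray('s2',o,.06).round(4))
E
python3 -m inch '[[6.5,3,-50,0,0,0,74],[6.5,3,-110,0,0,0,74],[6.5,3,-150,0,0,0,74],[6.5,3,-170,0,0,0,74],[6.5,3,-170,0,0,0,74],[6.5,3,-170,0,0,0,40],[6.5,3,-170,0,0,0,40],[6.5,3,-170,0,0,0,40],[6.5,3,-170,0,0,0,40],[6.5,3,-170,0,0,0,40],[6.5,3,-170,0,0,0,40]]' 20
```

```text
A [361.5        252.66666667] [ 0.6633 -0.1725  0.06  ]
B [338.52941176 305.11764706] [ 0.5765 -0.313   0.06  ]
C [281.04761905 330.14285714] [ 0.4419 -0.3559  0.06  ]
clock: 9.68
eef_pos: [0.4432, -0.3557, 0.0274]
orientation: [0.667, 0.745, 0.0, 0.001]
ft_force: [0.0, 1.7, 6.3]
width: 0.563
gripper_force: 19.8
```

```bash
python3 -m inch '[[0,0,50,0,0,0,40],[0,0,100,0,0,0,40],[5,20,160,0,0,0,40],[10,70,190,0,0,-2,40],[15,130,190,0,0,-2,40],[20,190,190,0,0,-2,40],[20,250,190,0,0,-2,40],[20,310,190,0,0,-2,40],[20,370,190,0,0,-2,40],[15,430,190,0,0,-2,40],[15,480,160,0,0,-2,40],[15,509,120,0,0,-2,40],[15,509,70,0,0,-2,40],[15,509,45,0,0,-2,40],[15,509,45,0,0,-2,40],[15,509,45,0,0,-2,40]]' 20
python3 - <<'E'
from h import *
snap('side','s3',(225,120,325,220),6)
snap('top','t3')
for k,g in {'A':(362,253),'B':(339,305.6)}.items(): print(k,orange('s3',g))
E
```

```text
clock: 11.68
eef_pos: [0.458, 0.1539, 0.0717]
orientation: [0.68, 0.733, 0.001, 0.0]
ft_force: [0.7, -0.0, -2.4]
width: 0.568
gripper_force: 19.8
A [361.5        252.66666667]
B None
```

View pics/s3.png

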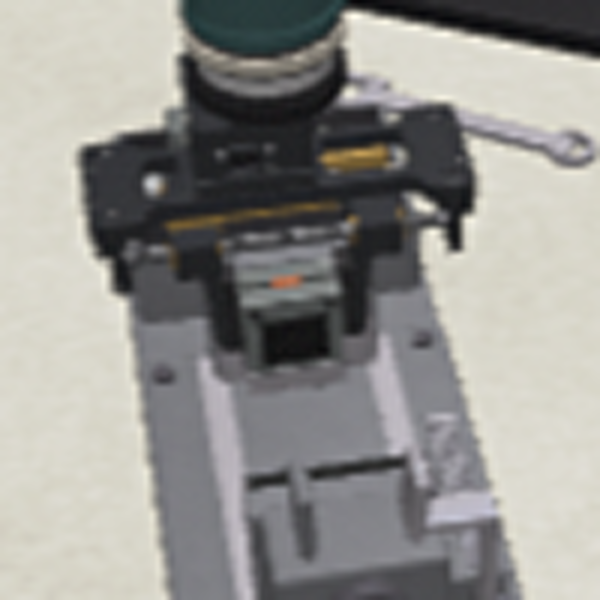

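```bash
python3 -m inch '[[1,0,-10,0,0,0,40],[1,0,-17,0,0,0,40],[1,0,-20,0,0,0,40],[1,0,-22,0,0,0,40],[1,0,-22,0,0,0,40],[1,0,-22,0,0,0,40]]' 20
python3 -m inch '[[0,2,0,0,0,0,40],[0,4,0,0,0,0,40],[0,4,0,0,0,0,40]]' 20
```

```text
clock: 12.52
eef_pos: [0.4578, 0.1538, 0.0494]
orientation: [0.68, 0.734, -0.001, -0.0]
ft_force: [-3.5, -1.3, 5.9]
width: 0.565
gripper_force: 19.8
clock: 12.9
eef_pos: [0.459, 0.158, 0.0493]
orientation: [0.68, 0.734, 0.0, 0.0]
ft_force: [-1.5, -2.1, 5.7]
width: 0.574
gripper_force: 19.8
```

Run:
```python
from h import *
im=np.load('pics/s3.npz')['im'][230:390,220:400]
cv2.imwrite('pics/s3b.png',cv2.resize(im,None,fx=3.6,fy=3.6,interpolation=cv2.INTER_CUBIC))
```

```text
(no output)
```

View pics/s3b.png

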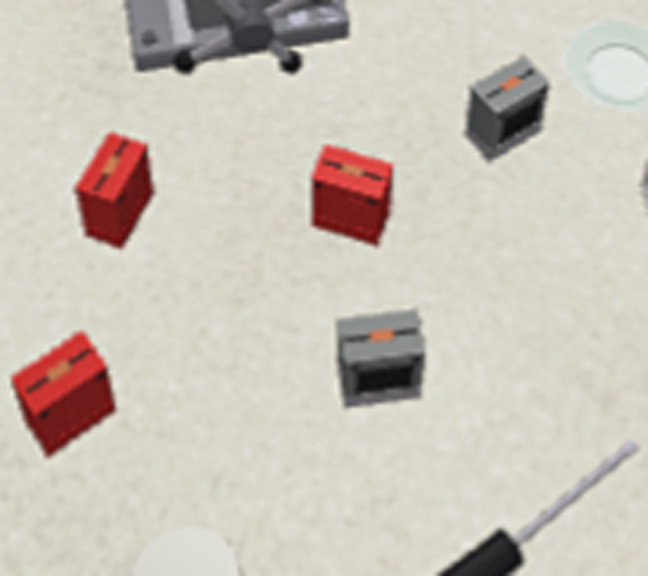

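```bash
python3 -m inch '[[0,2,0,0,0,0,40],[0,4,0,0,0,0,40],[0,4,0,0,0,0,40]]' 20
python3 - <<'E'
from h import *
for k,g in {'A':(362,253),'B':(325.8,323.3)}.items(): o=orange('s3',g);print(k,o,ray('s3',o,.06))
P=np.array([ray('s3',np.array(p)/3.6+[220,230],.06)[:2] for p in[(337,320),(418,311),(424,351),(341,362)]])
e=(P[1]-P[0]+P[2]-P[3]); print(P.mean(0),np.degrees(np.arctan2(e[1],e[0])))
E
```

```text
clock: 13.28
eef_pos: [0.4588, 0.1599, 0.0493]
orientation: [0.679, 0.734, -0.001, 0.001]
ft_force: [-0.6, -12.3, 8.7]
width: 0.568
gripper_force: 19.9
A [361.5        252.66666667] [ 0.66327663 -0.17248602  0.06      ]
B [325.25  322.875] [ 0.53940678 -0.35208472  0.06      ]
[ 0.53998234 -0.35308389] -0.2865443176275635
```

```bash
python3 -m inch '[[0,-2,0,0,0,0,40],[0,-2,0,0,0,0,64],[0,-2,0,0,0,0,64],[0,-2,0,0,0,0,64],[0,-2,30,0,0,0,64],[0,-2,80,0,0,0,70],[5,-20,130,0,0,0,74],[15,-60,160,0,0,0,74],[25,-120,160,0,0,0,74],[35,-180,160,0,0,0,74],[45,-240,160,0,0,0,74],[55,-300,160,0,0,-2,74],[65,-360,160,0,0,-5,74],[75,-420,150,0,0,-5,74],[80,-470,120,0,0,-5,74],[80,-513,70,0,0,-5,74],[80,-513,50,0,0,-5,74],[80,-513,50,0,0,-5,74]]' 20
python3 - <<'E'
from h import *
snap('side','s4',(225,260,405,400),4)
snap('top','t4')
E
```

```text
clock: 15.52
eef_pos: [0.5361, -0.3503, 0.0953]
orientation: [0.711, 0.703, -0.0, -0.003]
ft_force: [-0.5, 0.4, -0.1]
width: 0.842
gripper_force: 0.0
```

View pics/s4.png

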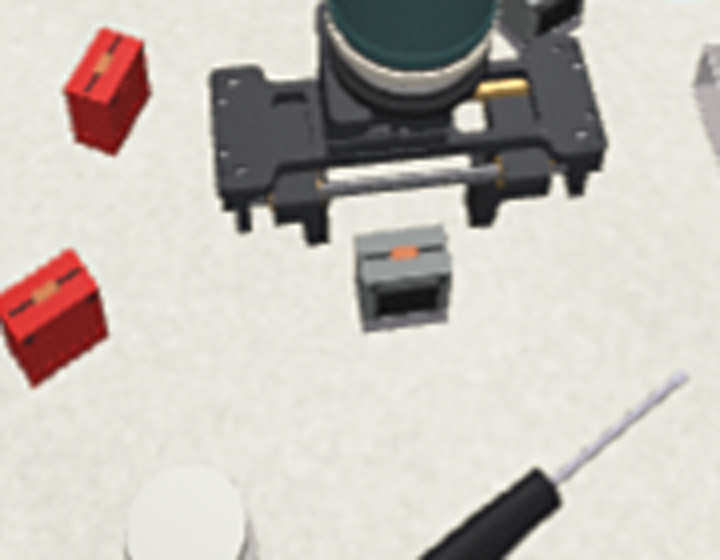

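```bash
python3 -m inch '[[3,-2,-30,0,0,0,74],[3,-2,-60,0,0,0,74],[3,-2,-70,0,0,0,74],[3,-2,-70,0,0,0,74],[3,-2,-70,0,0,0,40],[3,-2,-70,0,0,0,40],[3,-2,-70,0,0,0,40],[3,-2,-70,0,0,0,40],[3,-2,-70,0,0,0,40],[3,-2,-70,0,0,0,40],[3,-2,-70,0,0,0,40]]' 20
```

```text
clock: 17.0
eef_pos: [0.5417, -0.3536, 0.0299]
orientation: [0.711, 0.703, 0.0, 0.001]
ft_force: [-1.7, 1.1, 5.7]
width: 0.56
gripper_force: 20.0
```

```bash
python3 -m inch '[[0,0,50,0,0,0,40],[0,0,100,0,0,0,40],[-5,20,160,0,0,0,40],[-15,70,190,0,0,3,40],[-25,130,190,0,0,5,40],[-35,190,190,0,0,5,40],[-45,250,190,0,0,5,40],[-55,310,190,0,0,5,40],[-65,370,190,0,0,5,40],[-75,430,190,0,0,5,40],[-80,460,160,0,0,5,40],[-80,476,120,0,0,5,40],[-80,476,70,0,0,5,40],[-80,476,40,0,0,5,40],[-80,476,40,0,0,5,40],[-80,476,40,0,0,5,40]]' 20
python3 - <<'E'
from h import *
snap('side','s5',(225,120,325,220),6)
for k,g in {'A':(362,253)}.items(): print(k,orange('s5',g))
E
```

```text
clock: 19.0
eef_pos: [0.4619, 0.1229, 0.0696]
orientation: [0.68, 0.733, 0.0, 0.0]
ft_force: [-0.4, 0.4, -1.3]
width: 0.566
gripper_force: 20.0
A [361.5        252.66666667]
```

View pics/s5.png

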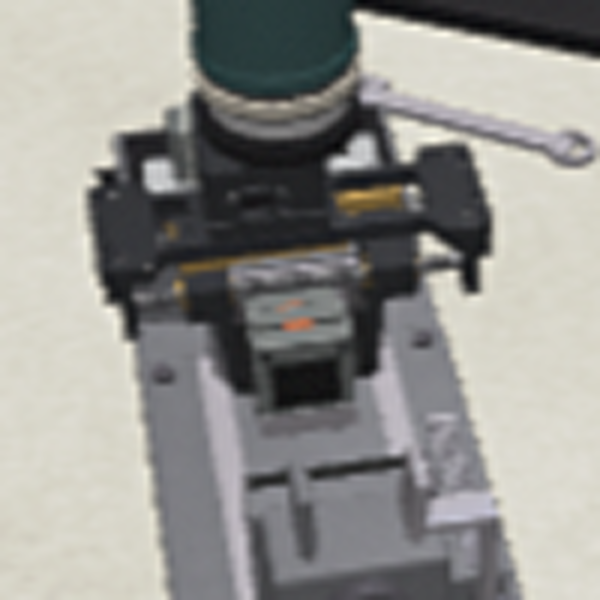

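```bash
python3 -m inch '[[0,0,-8,0,0,0,40],[0,0,-14,0,0,0,40],[0,0,-17,0,0,0,40],[0,0,-19,0,0,0,40],[0,0,-19,0,0,0,40],[0,2,-19,0,0,0,40],[0,4,-19,0,0,0,40],[0,4,-19,0,0,0,40]]' 20
python3 -m inch '[[0,1,0,0,0,0,40],[0,2,0,0,0,0,40],[0,2,0,0,0,0,40]]' 20
```

```text
clock: 20.05
eef_pos: [0.4624, 0.1261, 0.0518]
orientation: [0.679, 0.734, -0.0, 0.001]
ft_force: [-2.8, -6.1, 12.4]
width: 0.565
gripper_force: 20.0
clock: 20.42
eef_pos: [0.4629, 0.1278, 0.0518]
orientation: [0.679, 0.734, 0.0, 0.002]
ft_force: [-1.2, -6.9, 10.7]
width: 0.561
gripper_force: 20.0
```

```bash
python3 -m inch '[[0,1,1,0,0,0,40],[0,2,1,0,0,0,40],[0,2,1,0,0,0,40]]' 20
python3 -m inch '[[0,1,0,0,0,0,40],[0,1,0,0,0,0,40]]' 20
```

```text
clock: 20.8
eef_pos: [0.4628, 0.128, 0.0519]
orientation: [0.679, 0.734, -0.001, 0.003]
ft_force: [1.9, -14.7, 4.6]
width: 0.566
gripper_force: 20.0
clock: 21.05
eef_pos: [0.4628, 0.128, 0.0519]
orientation: [0.679, 0.734, -0.002, 0.003]
ft_force: [0.9, -18.5, 5.6]
width: 0.564
gripper_force: 20.0
```

```bash
python3 -m inch '[[0,-4,0,0,0,0,40],[0,-4,0,0,0,0,64],[0,-4,0,0,0,0,64],[0,-4,0,0,0,0,64],[0,-4,30,0,0,0,64],[0,-4,80,0,0,0,70],[15,-20,130,0,0,0,74],[45,-60,160,0,0,5,74],[75,-110,160,0,0,10,74],[110,-160,160,0,0,15,74],[145,-210,160,0,0,20,74],[170,-260,150,0,0,20,74],[190,-290,120,0,0,20,74],[199,-304,70,0,0,20,74],[199,-304,45,0,0,20,74],[199,-304,45,0,0,20,74]]' 20
python3 - <<'E'
from h import *
snap('side','s6',(285,180,425,300),5)
o=orange('s6',(361.5,252.7)); print(o)
E
```

```text
clock: 23.05
eef_pos: [0.6577, -0.1714, 0.0918]
orientation: [0.542, 0.84, -0.001, -0.003]
ft_force: [-0.2, 0.2, -0.0]
width: 0.836
gripper_force: 0.0
[361.5        252.66666667]
```

View pics/s6.png

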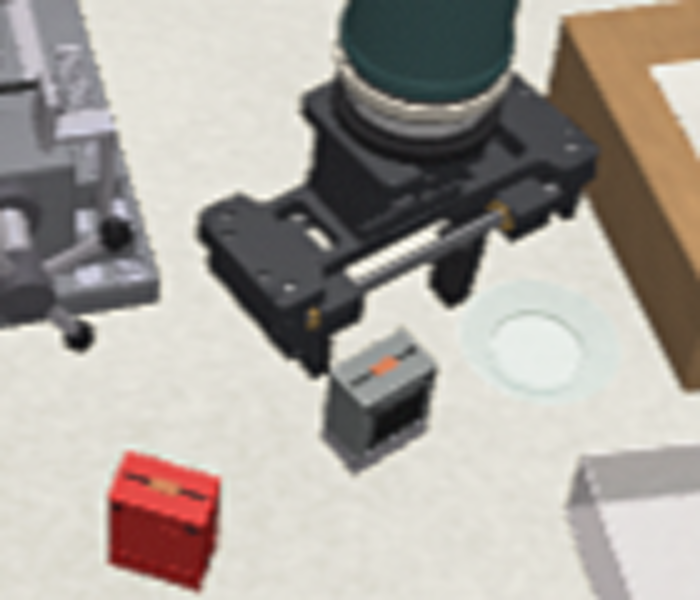

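```bash
python3 - <<'E'
from h import *
print(ray('s6',[392,249],.007),ray('s6',[378,249],.007),ray('t2',[447/1.25,193/1.25],.007))
E
python3 -m inch '[[4,-4,-30,0,0,0,66],[4,-4,-30,0,0,0,66],[4,-4,-45,0,0,0,66]]' 20
```

```text
[ 0.76482858 -0.13108043  0.007     ] [ 0.72630478 -0.12595259  0.007     ] [ 0.7652406  -0.13400931  0.007     ]
clock: 23.48
eef_pos: [0.6666, -0.1765, 0.0539]
orientation: [0.542, 0.841, 0.001, 0.003]
ft_force: [0.1, -0.4, -0.2]
width: 0.746
gripper_force: 0.0
```

```bash
python3 -m inch '[[-3,0,-15,0,0,0,66],[-3,0,-24,0,0,0,66],[-3,0,-24,0,0,0,66],[-3,0,-24,0,0,0,40],[-3,0,-24,0,0,0,40],[-3,0,-24,0,0,0,40],[-3,0,-24,0,0,0,40],[-3,0,-24,0,0,0,40],[-3,0,-24,0,0,0,40]]' 20
```

```text
clock: 24.6
eef_pos: [0.6621, -0.1764, 0.0274]
orientation: [0.542, 0.84, 0.0, 0.001]
ft_force: [1.9, 0.6, 2.6]
width: 0.566
gripper_force: 20.0
```

```bash
python3 -m inch '[[0,0,50,0,0,0,40],[0,0,100,0,0,0,40],[-5,5,160,0,0,0,40],[-40,50,190,0,0,-5,40],[-80,100,190,0,0,-10,40],[-120,150,190,0,0,-15,40],[-155,200,190,0,0,-20,40],[-185,250,190,0,0,-20,40],[-198,267,150,0,0,-20,40],[-198,267,100,0,0,-20,40],[-198,267,60,0,0,-20,40],[-198,267,42,0,0,-20,40],[-198,267,42,0,0,-20,40],[-198,267,42,0,0,-20,40]]' 20
python3 -m inch '[[0,0,-8,0,0,0,40],[0,0,-14,0,0,0,40],[0,0,-18,0,0,0,40],[0,0,-19,0,0,0,40],[0,0,-19,0,0,0,40],[0,0,-19,0,0,0,40]]' 20
python3 -m inch '[[0,2,0,0,0,0,40],[0,4,0,0,0,0,40],[0,4,0,0,0,0,40]]' 20
```

```text
clock: 26.35
eef_pos: [0.4632, 0.0908, 0.069]
orientation: [0.68, 0.734, -0.0, -0.0]
ft_force: [0.1, -0.1, -3.3]
width: 0.566
gripper_force: 20.0
clock: 27.1
eef_pos: [0.4634, 0.0909, 0.0499]
orientation: [0.68, 0.734, 0.0, 0.0]
ft_force: [-0.3, 0.7, -2.4]
width: 0.563
gripper_force: 20.0
clock: 27.48
eef_pos: [0.4632, 0.095, 0.0498]
orientation: [0.68, 0.734, 0.0, 0.0]
ft_force: [-0.2, 0.1, -3.2]
width: 0.561
gripper_force: 20.0
```

```bash
python3 -m inch '[[0,0,-1,0,0,0,40],[1,2,-1,0,0,0,40],[1,3,-1,0,0,0,40],[1,3,-1,0,0,0,40]]' 20
python3 -m inch '[[0,2,0,0,0,0,40],[0,2,0,0,0,0,40],[0,2,0,0,0,0,40]]' 20
```

```text
clock: 27.98
eef_pos: [0.4644, 0.0966, 0.0493]
orientation: [0.679, 0.734, -0.001, 0.001]
ft_force: [-3.3, -6.7, 6.5]
width: 0.565
gripper_force: 20.0
clock: 28.35
eef_pos: [0.4644, 0.0967, 0.0493]
orientation: [0.679, 0.734, -0.002, 0.002]
ft_force: [-2.0, -15.1, 8.0]
width: 0.565
gripper_force: 20.0
```

```bash
python3 -m inch '[[0,-3,0,0,0,0,40],[0,-3,0,0,0,0,64],[0,-3,0,0,0,0,64],[0,-3,0,0,0,0,64],[0,-3,30,0,0,0,64],[0,-3,80,0,0,0,70],[0,-3,130,0,0,0,88],[0,-3,150,0,0,0,88],[0,-3,150,0,0,0,88],[0,-3,150,0,0,0,88]]' 20
python3 - <<'E'
from h import *
snap('side','s7',(230,130,330,255),6)
im=cv2.imread('pics/s7.png');cv2.imwrite('pics/s7.png',im[150:,:])
E
```

```text
clock: 29.6
eef_pos: [0.4633, 0.0968, 0.1973]
orientation: [0.68, 0.734, -0.001, -0.001]
ft_force: [-0.7, -0.3, -0.2]
width: 0.997
gripper_force: 0.0
```

View pics/s7.png

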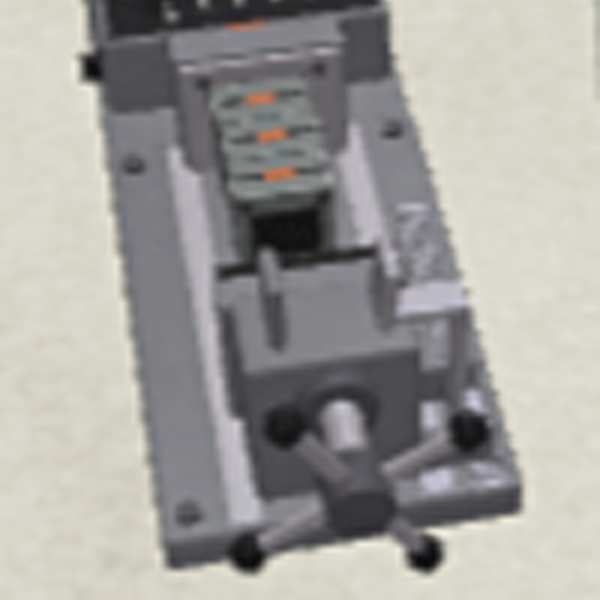

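Run:
```python
from h import *
from scipy.optimize import least_squares
off=np.array([230,155.]) # crop rows 130 +150/6
f=lambda p:np.array(p)/6.+off
balls=np.array([f(p) for p in[(468,430),(288,425),(250,552),(428,552)]])
yaw=np.load('stand.npy')[2]; X=np.array([np.cos(yaw),np.sin(yaw),0]);Z=np.array([0,0,1.])
def B(v): return np.array([[v[0],v[1],.09]+.056*(np.cos(v[2]+k*np.pi/2)*X+np.sin(v[2]+k*np.pi/2)*Z) for k in range(4)])
r=least_squares(lambda v:(proj('s7',B(v))-balls).ravel(),[.47,-.12,.6]);print('hub',r.x,np.degrees(r.x[2]),r.fun.round(1))
# plates tops z=.148
for nm,p,z in[('rest top far',(268,248),.148),('rest top near base',(280,345),.112),('lever top far',(380,248),.148),('block TL near',(245,372),.112),('block TR near',(415,348),.112),('jaw top L',(217,270),.1),('jaw top R',(375,248),.1)]:
    print(nm,ray('s7',f(p),z).round(4))
print(B(r.x).round(4))
s=np.load('stand.npy'); 
def W(x,y): return [s[0]+(np.cos(s[2])*x-np.sin(s[2])*y)/1e3+.002,s[1]+(np.sin(s[2])*x+np.cos(s[2])*y)/1e3+.001]
for z,y in[(.148,-130),(.148,-115),(.148,-145)]:
    for x in(-28.5,28.5): print(x,y,((proj('s7',[W(x,y)+[z]])-off)*6).round())
```

```text
hub [ 0.48449734 -0.12094595  0.53157106] 30.456778399512 [ 0.3 -0.1 -0.2  0.1  0.2 -0.  -0.3  0. ]
rest top far [ 0.4556 -0.0264  0.148 ]
rest top near base [ 0.4569 -0.0509  0.112 ]
lever top far [ 0.5041 -0.0328  0.148 ]
block TL near [ 0.4407 -0.0653  0.112 ]
block TR near [ 0.5157 -0.0606  0.112 ]
jaw top L [0.4316 0.0131 0.1   ]
jaw top R [0.5056 0.0183 0.1   ]
[[ 0.5326 -0.1172  0.1184]
 [ 0.4562 -0.1231  0.1383]
 [ 0.4364 -0.1247  0.0616]
 [ 0.5128 -0.1187  0.0417]]
-28.5 -130 [[238. 237.]]
28.5 -130 [[366. 219.]]
-28.5 -115 [[234. 214.]]
28.5 -115 [[360. 197.]]
-28.5 -145 [[243. 260.]]
28.5 -145 [[372. 241.]]
```

```bash
python3 - <<'E'
from h import *
for p in [(582,170),(622,170),(602,160)]: print(ray('top0',np.array(p)/5.+[215,200],.148))
E
python3 -m inch '[[2,-50,0,0,0,0,88],[4,-100,0,0,0,0,88],[5,-137,0,0,0,0,88],[5,-137,0,0,0,0,88],[5,-137,-30,0,0,0,88],[5,-137,-40,0,0,0,88],[5,-137,-40,0,0,0,88]]' 8
python3 - <<'E'
from h import *
snap('side','s8',(230,130,330,230),6)
E
```

```text
[ 0.44796756 -0.02895464  0.148     ]
[ 0.44750346 -0.05603826  0.148     ]
[ 0.45455113 -0.04262508  0.148     ]
clock: 30.52
eef_pos: [0.468, -0.0392, 0.1572]
orientation: [0.679, 0.734, -0.001, -0.002]
ft_force: [0.1, -0.6, 0.4]
width: 0.998
gripper_force: 0.0
```

View pics/s8.png

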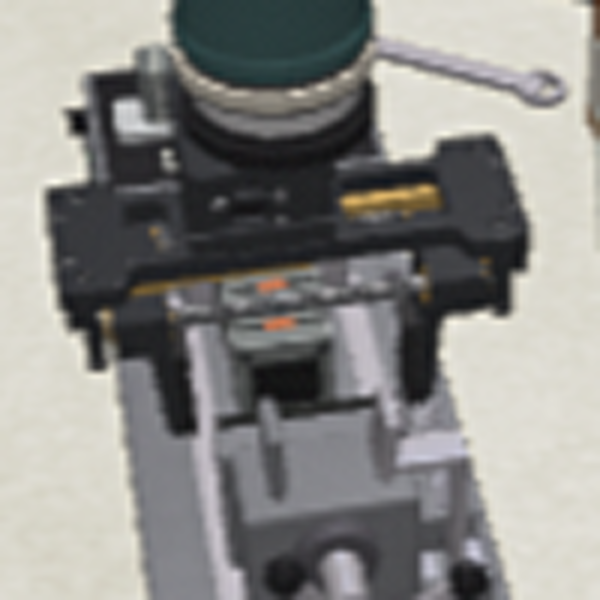

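Run:
```python
from h import *
x,y=.468,-.0392
for sgn in(-1,1):
  for dy in(-.015,0,.015):
    a=np.array([x+sgn*.044*.997-.0775*dy,y+sgn*.044*.0775+dy])
    print(sgn,dy,[((proj('s8',[list(a)+[z]])[0]-[230,130])*6).round().tolist() for z in(.157,.148,.122)])
im=np.load('pics/s8.npz')['im'][188:216,284:312].astype(int).mean(2)
np.set_printoptions(linewidth=200); print(im[::2].astype(int))
```

```text
-1 -0.015 [[200.0, 439.0], [202.0, 454.0], [207.0, 497.0]]
-1 0 [[196.0, 415.0], [198.0, 430.0], [203.0, 473.0]]
-1 0.015 [[191.0, 392.0], [193.0, 407.0], [198.0, 449.0]]
1 -0.015 [[404.0, 409.0], [405.0, 425.0], [406.0, 467.0]]
1 0 [[398.0, 386.0], [398.0, 401.0], [400.0, 444.0]]
1 0.015 [[392.0, 363.0], [392.0, 378.0], [394.0, 421.0]]
[[ 54  92 127 139 172 190 191 190 175 149 140 113  63  28  29  34  33  25  63 190 224 220 215 216 218 217 216 216]
 [ 72  98 129 139 154 181 191 192 190 161 141 125  77  31  28  30  31  29  58 145 207 220 220 219 217 218 217 217]
 [ 68  88 127 139 142 174 191 193 191 177 151 126  78  31  28  32  33  31  58 129 199 221 221 220 217 217 217 217]
 [ 69  89 130 142 142 158 186 195 175 169 166 146  96  44  27  29  30  38  97 133 159 210 222 219 218 219 220 219]
 [ 65  67  89  97  85  72  77  71  78 136 173 150 111  68  32  37  44  98 134 141 135 167 212 220 218 219 219 219]
 [ 50  58  70  77  80  98 125 126 101 116 174 182 131 121 123 149 165 157 130 132 140 149 203 221 217 215 215 216]
 [139 139 140 140 140 139 139 117  90  84 145 174 144 118 119 152 154 142 125 127 138 136 155 203 220 219 219 218]
 [131 130 131 133 135 136 136 113  91  86  97 102  90  97 145 164 167 186 190 189 188 189 198 215 220 220 218 219]
 [134 134 134 135 135 135 137 119  96  88  98 103 146 185 195 193 193 194 194 195 195 196 195 183 208 220 220 220]
 [136 135 136 136 136 137 138 129 103  95 100 106 169 194 195 199 202 197 189 177 157 142 136 122 160 210 221 219]
 [138 137 137 136 138 138 138 138 120 105 101  98 109 115 107 112 113 116 128 139 120  94  94  95 132 202 218 215]
 [136 137 139 139 138 139 139 140 138 128 118 131 141 141 132 120 133 137 159 154 126  97  96 107 125 150 202 219]
 [138 139 139 138 139 142 141 141 140 142 143 144 143 139 134 121 133 140 143 141 126  98  97 109 129 144 199 221]
 [135 127 121 117 112 107 104 101  97  93  89  85  81  79  76  75 122 141 141 129 116  97  99 107 124 136 158 206]]
```

```bash
python3 -m inch '[[5,-2,0,0,0,0,88],[5,-2,-15,0,0,0,88],[5,-2,-25,0,0,0,88],[5,-2,-34,0,0,0,88],[5,-2,-34,0,0,0,88]]' 8
python3 -m inch '[[0,0,0,0,0,0,76],[0,0,0,0,0,0,70],[0,0,0,0,0,0,66],[0,0,0,0,0,0,62],[0,0,0,0,0,0,62]]' 8
```

```text
clock: 31.2
eef_pos: [0.4731, -0.042, 0.1234]
orientation: [0.68, 0.733, -0.001, -0.001]
ft_force: [-0.0, 0.3, -0.1]
width: 0.998
gripper_force: 0.0
clock: 31.82
eef_pos: [0.4758, -0.0421, 0.1249]
orientation: [0.68, 0.733, 0.001, 0.001]
ft_force: [7.2, 0.8, -6.4]
width: 0.706
gripper_force: 3.8
```

```bash
python3 -m inch '[[-1,0,0,0,0,0,58],[-1,0,0,0,0,0,54],[-1,0,0,0,0,0,50],[-1,0,0,0,0,0,46],[-1,0,0,0,0,0,42],[-1,0,0,0,0,0,42],[-1,0,0,0,0,0,42]]' 25
```

```text
clock: 32.7
eef_pos: [0.4725, -0.0423, 0.1245]
orientation: [0.68, 0.734, -0.001, -0.0]
ft_force: [-0.1, -2.8, -2.0]
width: 0.482
gripper_force: 24.7
```

Run:
```python
from h import *
n=np.tan(np.radians(4.44))
for p in[(260,98),(272,134),(280,173)]:
    o=orange('s7',np.array(p)/6+[230,155],3); w=ray('s7',o,.082); print(w.round(4),'off from centreline',(w[0]-(.4797-n*(w[1]+.042)))*1e3)
# edges of anvil top front edge, row profile
for nm,p,z in[('bedL near',(170,560),.022),('bedR near',(520,500),.022),('unitFL',(108,45),.066),('unitFR',(385,13),.066)]:
    w=ray('s7',np.array(p)/6+[230,155],z);print(nm,w.round(4),(w[0]-(.4797-n*(w[1]+.042)))*1e3)
```

```text
[0.4586 0.159  0.082 ] off from centreline -5.453808038927644
[0.4628 0.1296 0.082 ] off from centreline -3.5353230296496507
[0.4644 0.099  0.082 ] off from centreline -4.330560054540689
bedL near [ 0.3989 -0.092   0.022 ] -84.6953231103787
bedR near [ 0.5613 -0.0779  0.022 ] 78.78411680526948
unitFL [0.3814 0.2321 0.066 ] -77.02581524971974
unitFR [0.5325 0.241  0.066 ] 74.80887448379403
```

```bash
python3 -m inch '[[0,0,0,0,0,0,60],[0,0,0,0,0,0,84],[1,0,0,0,0,0,84],[1,0,0,0,0,0,84],[1,0,40,0,0,0,84],[0,20,75,0,0,0,80],[-4,80,75,0,0,0,64],[-8,139,75,0,0,0,64],[-8,139,40,0,0,0,64],[-8,139,0,0,0,0,64],[-8,139,-50,0,0,0,64],[-8,139,-69,0,0,0,64],[-8,139,-69,0,0,0,64],[-8,139,-69,0,0,0,45],[-8,139,-69,0,0,0,45],[-8,139,-69,0,0,0,45],[-8,139,-69,0,0,0,45]]' 15
python3 -m inch '[[2,0,0,0,0,0,45],[4,0,0,0,0,0,45],[4,0,0,0,0,0,45],[4,0,0,0,0,0,64],[4,0,0,0,0,0,64],[4,0,0,0,0,0,64],[4,0,40,0,0,0,64],[2,31,42,0,0,0,64],[2,31,42,0,0,0,64],[2,31,20,0,0,0,64],[2,31,0,0,0,0,64],[2,31,0,0,0,0,64],[2,31,0,0,0,0,45],[2,31,0,0,0,0,45],[2,31,0,0,0,0,45],[2,31,0,0,0,0,45]]' 15
```

```text
clock: 34.83
eef_pos: [0.466, 0.097, 0.0569]
orientation: [0.68, 0.734, 0.001, 0.001]
ft_force: [-2.2, -0.1, 6.3]
width: 0.562
gripper_force: 15.0
clock: 36.83
eef_pos: [0.4674, 0.1276, 0.0561]
orientation: [0.68, 0.734, 0.0, 0.0]
ft_force: [-0.5, -1.8, 0.3]
width: 0.567
gripper_force: 15.0
```

```bash
python3 -m inch '[[-1,0,0,0,0,0,45],[-1,0,0,0,0,0,45],[-1,0,0,0,0,0,64],[-1,0,0,0,0,0,64],[-1,0,0,0,0,0,64],[-1,0,42,0,0,0,64],[-5,32,42,0,0,0,64],[-5,32,42,0,0,0,64],[-5,32,20,0,0,0,64],[-5,32,0,0,0,0,64],[-5,32,0,0,0,0,64],[-5,32,0,0,0,0,45],[-5,32,0,0,0,0,45],[-5,32,0,0,0,0,45],[-5,32,0,0,0,0,45]]' 15
python3 - <<'E'
from h import *
print(proj('s7',[[.4695,.097,.082],[.466,.128,.082]]))
E
```

```text
clock: 38.7
eef_pos: [0.4623, 0.1596, 0.0561]
orientation: [0.68, 0.734, -0.0, 0.0]
ft_force: [-3.0, -2.4, 2.5]
width: 0.565
gripper_force: 15.0
[[277.97568866 183.85992984]
 [276.07719977 177.25564893]]
```

```bash
python3 -m inch '[[0,0,0,0,0,0,64],[0,0,0,0,0,0,64],[0,0,0,0,0,0,64],[0,0,50,0,0,0,64],[0,0,100,0,0,0,70],[0,0,145,0,0,0,84],[0,0,150,0,0,0,84]]' 15
python3 - <<'E'
from h import *
snap('side','s9')
n=np.tan(np.radians(4.44))
for g in proj('s9',[[.4623,.1596,.082],[.466,.128,.082],[.4695,.097,.082]]):
    o=orange('s9',g,3); print(g,o,ray('s9',o,.082).round(4) if o is not None else 0)
E
python3 -m inch '[[3,-50,0,0,0,0,88],[6,-110,0,0,0,0,88],[9,-160,0,0,0,0,88],[11,-202,0,0,0,0,88],[11,-202,0,0,0,0,88],[11,-202,-40,0,0,0,88],[11,-202,-70,0,0,0,88],[11,-202,-82,0,0,0,88],[11,-202,-82,0,0,0,88],[11,-202,-82,0,0,0,88]]' 8
```

```text
clock: 39.58
eef_pos: [0.465, 0.1608, 0.2101]
orientation: [0.68, 0.734, 0.004, 0.002]
ft_force: [0.4, 0.3, 0.1]
width: 0.951
gripper_force: 0.0
[274.17087927 170.77715218] [273.8 170.8] [0.4612 0.1596 0.082 ]
[276.07719977 177.25564893] [276.42857143 176.71428571] [0.4672 0.1304 0.082 ]
[277.97568866 183.85992984] [276.77777778 183.44444444] [0.4661 0.0993 0.082 ]
clock: 40.88
eef_pos: [0.4741, -0.0419, 0.1247]
orientation: [0.679, 0.734, 0.0, 0.001]
ft_force: [0.1, -0.7, 0.5]
width: 1.001
gripper_force: 0.0
```

```bash
python3 -m inch '[[0,0,0,0,0,0,76],[0,0,0,0,0,0,68],[-1,0,0,0,0,0,62],[-2,0,0,0,0,0,58],[-2,0,0,0,0,0,54],[-2,0,0,0,0,0,50],[-2,0,0,0,0,0,46],[-2,0,0,0,0,0,42],[-2,0,0,0,0,0,40],[-2,0,0,0,0,0,40]]' 25
python3 -m inch '[[0,5,0,0,0,0,40],[-1,10,0,0,0,0,40],[-1,15,0,0,0,0,40],[-1.5,20,0,0,0,0,40],[-1.5,20,0,0,0,0,40]]' 25
```

```text
clock: 42.12
eef_pos: [0.4725, -0.0424, 0.1238]
orientation: [0.68, 0.733, 0.001, 0.001]
ft_force: [5.0, -1.7, -6.1]
width: 0.486
gripper_force: 24.8
clock: 42.75
eef_pos: [0.4709, -0.0218, 0.1238]
orientation: [0.68, 0.733, 0.001, 0.001]
ft_force: [6.5, 2.6, -5.8]
width: 0.484
gripper_force: 24.8
```

```bash
python3 -m inch '[[-0.5,7,0,0,0,0,40],[-1,14,0,0,0,0,40],[-1.5,21,0,0,0,0,40],[-2,28,0,0,0,0,40],[-2.5,32,0,0,0,0,40],[-2.5,32,0,0,0,0,40]]' 25
python3 -m inch '[[0,2,0,0,0,0,40],[-0.3,4,0,0,0,0,40],[-0.3,4,0,0,0,0,40]]' 25
python3 -m inch '[[0,2,0,0,0,0,40],[-0.3,3,0,0,0,0,40],[-0.3,3,0,0,0,0,40]]' 25
```

```text
clock: 43.5
eef_pos: [0.4684, 0.0102, 0.1238]
orientation: [0.68, 0.734, 0.001, 0.001]
ft_force: [6.2, 0.9, -5.9]
width: 0.479
gripper_force: 24.8
clock: 43.88
eef_pos: [0.4682, 0.0136, 0.1238]
orientation: [0.68, 0.734, 0.001, 0.001]
ft_force: [4.9, -0.3, -5.8]
width: 0.485
gripper_force: 24.8
clock: 44.25
eef_pos: [0.4679, 0.0165, 0.1238]
orientation: [0.68, 0.734, 0.001, 0.001]
ft_force: [5.7, -0.3, -5.7]
width: 0.478
gripper_force: 24.8
```

```bash
python3 -m inch '[[-0.1,1,0,0,0,0,40],[-0.2,2,0,0,0,0,40],[-0.2,3,0,0,0,0,40]]' 25
python3 -m inch '[[-0.1,1,0,0,0,0,40],[-0.2,2,0,0,0,0,40],[-0.2,3,0,0,0,0,40]]' 25
python3 -m inch '[[-0.1,1,0,0,0,0,40],[-0.2,2,0,0,0,0,40]]' 25
```

```text
clock: 44.62
eef_pos: [0.4678, 0.0182, 0.1238]
orientation: [0.679, 0.734, -0.0, 0.002]
ft_force: [6.1, -6.8, -6.1]
width: 0.483
gripper_force: 24.8
clock: 45.0
eef_pos: [0.4678, 0.019, 0.1238]
orientation: [0.679, 0.734, -0.002, 0.004]
ft_force: [7.3, -17.6, -6.7]
width: 0.481
gripper_force: 24.8
clock: 45.25
eef_pos: [0.4677, 0.0195, 0.1238]
orientation: [0.679, 0.734, -0.003, 0.005]
ft_force: [6.6, -22.0, -7.2]
width: 0.481
gripper_force: 24.8
```

```bash
python3 -m inch '[[0,0,0,0,0,0,50],[0,0,0,0,0,0,60],[0,0,0,0,0,0,70],[0,0,0,0,0,0,84],[0,0,0,0,0,0,84],[0,0,0,0,0,0,84],[0,-2,40,0,0,0,84],[0,-2,75,0,0,0,84],[0,-2,75,0,0,0,84]]' 25
python3 - <<'E'
from h import *
snap('side','s10'); a=np.load('pics/s7.npz')['im'];b=np.load('pics/s10.npz')['im']
# hub tracking: find handle balls (dark blobs) near predicted
yaw=np.radians(4.44)
def B(v,z=.09): return np.array([[v[0],v[1],z]+.056*(np.cos(v[2]+k*np.pi/2)*np.array([np.cos(yaw),np.sin(yaw),0])+np.sin(v[2]+k*np.pi/2)*np.array([0,0,1.])) for k in range(4)])
from scipy.optimize import least_squares
def fit(fn,v):
    im=np.load('pics/'+fn+'.npz')['im'].mean(2)
    for it in range(4):
        P=proj(fn,B(v)); obs=[]
        for u,w in P.round().astype(int):
            r=5; p=im[w-r:w+r+1,u-r:u+r+1]; ys,xs=np.nonzero(p<55); obs.append([xs.mean()+u-r,ys.mean()+w-r] if len(xs)>3 else [u,w])
        obs=np.array(obs); q=least_squares(lambda v:(proj(fn,B(v))-obs).ravel(),v); v=q.x
    return v.round(4),np.degrees(v[2]).round(1),np.abs(q.fun).max().round(2)
print(fit('s7',[.4845,-.121,.5316])); print(fit('s10',[.4805,-.060,.5316]))
E
```

```text
clock: 46.38
eef_pos: [0.4679, 0.023, 0.2015]
orientation: [0.68, 0.734, 0.002, 0.002]
ft_force: [0.5, -0.5, 0.0]
width: 0.952
gripper_force: 0.0
(array([ 0.4829, -0.1204,  0.518 ]), np.float64(29.7), np.float64(0.64))
(array([ 0.4784, -0.0604,  0.5146]), np.float64(29.5), np.float64(0.36))
```

```bash
python3 -m inch '[[-25,-40,0,0,0,0,0],[-51,-84,0,0,0,0,0],[-51,-84,0,0,0,0,0],[-51,-84,-30,0,0,0,0],[-51,-84,-60,0,0,0,0],[-51,-84,-89,0,0,0,0],[-51,-84,-89,0,0,0,0],[-51,-84,-89,0,0,0,0]]' 25
python3 -m inch '[[8,0.5,0,0,0,0,0],[16,1,0,0,0,0,0],[24,2,0,0,0,0,0],[32,2.5,0,0,0,0,0],[40,3,0,0,0,0,0],[48,3.5,0,0,0,0,0],[56,4,0,0,0,0,0]]' 25
python3 -m inch '[[7,0.5,0,0,0,0,0],[14,1,0,0,0,0,0],[21,1.5,0,0,0,0,0],[21,1.5,0,0,0,0,0]]' 25
```

```text
clock: 47.42
eef_pos: [0.4011, -0.0619, 0.1028]
orientation: [0.679, 0.734, -0.012, -0.01]
ft_force: [-21.7, -13.1, 3.8]
width: 0.072
gripper_force: 9.9
clock: 48.3
eef_pos: [0.406, -0.0582, 0.0795]
orientation: [0.675, 0.735, -0.046, -0.048]
ft_force: [-66.5, -17.6, -4.9]
width: 0.002
gripper_force: 18.2
clock: 48.8
eef_pos: [0.4533, -0.0474, 0.0953]
orientation: [0.679, 0.733, -0.024, -0.037]
ft_force: [-74.9, 14.1, 29.4]
width: 0.004
gripper_force: 55.9
```

```bash
python3 -m inch '[[-10,0,0,0,0,0,0],[-20,0,0,0,0,0,0],[-30,0,0,0,0,0,0],[-36,0,0,0,0,0,0]]' 20
python3 - <<'E'
from h import *
snap('side','s11')
E
cat >> h.py <<'E'
from scipy.optimize import least_squares
yaw=np.radians(4.44)
def B(v,z=.09): return np.array([[v[0],v[1],z]+.056*(np.cos(v[2]+k*np.pi/2)*np.array([np.cos(yaw),np.sin(yaw),0])+np.sin(v[2]+k*np.pi/2)*np.array([0,0,1.])) for k in range(4)])
def fit(fn,hub=(.4784,-.0604)):
    im=np.load('pics/'+fn+'.npz')['im'].mean(2); best=[]
    D=cv2.GaussianBlur((im<55).astype(np.float32),(0,0),1.2)
    for dy in (-.004,-.002,0,.002,.004,.006):
      for a in range(0,90,2):
        P=proj(fn,B([hub[0],hub[1]+dy,np.radians(a)])).round().astype(int); best.append((np.round([D[w,u] for u,w in P],2).tolist(),a,dy))
    return sorted(best,key=lambda b:-np.sum(b[0]))[:4]
E
python3 -c "
from h import *
print(fit('s10'));print(fit('s11'))"
```

```text
clock: 49.3
eef_pos: [0.4539, -0.0473, 0.1055]
orientation: [0.681, 0.732, 0.004, -0.007]
ft_force: [10.4, 26.5, -13.2]
width: 0.01
gripper_force: 12.9
[([0.8999999761581421, 0.9700000286102295, 0.8799999952316284, 0.7400000095367432], 30, -0.002), ([0.949999988079071, 0.9599999785423279, 0.8199999928474426, 0.7400000095367432], 28, 0), ([0.949999988079071, 0.9700000286102295, 0.8799999952316284, 0.6600000262260437], 30, 0), ([0.8299999833106995, 0.9300000071525574, 0.8799999952316284, 0.7400000095367432], 28, -0.002)]
[([0.949999988079071, 0.9200000166893005, 0.7099999785423279, 0.8299999833106995], 62, 0), ([0.949999988079071, 0.8500000238418579, 0.7099999785423279, 0.8299999833106995], 64, -0.002), ([0.9599999785423279, 0.8500000238418579, 0.7099999785423279, 0.800000011920929], 64, 0), ([0.9200000166893005, 0.8500000238418579, 0.7099999785423279, 0.8299999833106995], 62, -0.002)]
```

```bash
python3 -m inch '[[-3,4,0,0,0,0,0],[-5,9,0,0,0,0,0],[-5,9,0,0,0,0,0]]' 20
python3 -m inch '[[0,0,15,0,0,0,0],[0,0,40,0,0,0,0],[0,0,80,0,0,0,0],[0,0,90,0,0,0,0],[0,0,90,0,0,0,0]]' 20
python3 - <<'E'
from h import *
snap('side','s12'); print(fit('s12'))
im=np.load('pics/s12.npz')['im']
for g in proj('s12',[[.4612,.1596,.082],[.4672,.1304,.082],[.4661,.0993,.082]]):
    o=orange('s12',g,4); print(o,ray('s12',o,.082).round(4) if o is not None else 0)
E
```

```text
clock: 49.72
eef_pos: [0.4504, -0.0457, 0.1087]
orientation: [0.679, 0.734, -0.001, -0.001]
ft_force: [1.0, -1.0, 0.8]
width: 0.001
gripper_force: 0.0
clock: 50.35
eef_pos: [0.4517, -0.047, 0.2008]
orientation: [0.68, 0.733, 0.001, 0.001]
ft_force: [0.6, -0.4, -0.2]
width: 0.007
gripper_force: 0.0
[([0.949999988079071, 0.9200000166893005, 0.7200000286102295, 0.8299999833106995], 62, 0), ([0.949999988079071, 0.8500000238418579, 0.7200000286102295, 0.8299999833106995], 64, -0.002), ([0.9700000286102295, 0.8500000238418579, 0.7200000286102295, 0.7900000214576721], 64, 0), ([0.9200000166893005, 0.8500000238418579, 0.7200000286102295, 0.8299999833106995], 62, -0.002)]
None 0
None 0
None 0
```

```bash
cat >> h.py <<'E'
def sub(fn,a,hub=(.4784,-.0604)):
    v=[hub[0],hub[1],np.radians(a)]; im=np.load('pics/'+fn+'.npz')['im'].mean(2)
    for it in range(5):
        obs=[];use=[]
        for k,(u,w) in enumerate(proj(fn,B(v)).round().astype(int)):
            r=5; p=im[w-r:w+r+1,u-r:u+r+1]; m=np.clip((75-p)/50,0,1); ys,xs=np.mgrid[-r:r+1,-r:r+1]
            if m.sum()>3: obs.append([(m*xs).sum()/m.sum()+u,(m*ys).sum()/m.sum()+w]); use.append(k)
        obs=np.array(obs); q=least_squares(lambda v:(proj(fn,B(v))[use]-obs).ravel(),v,loss='soft_l1',f_scale=.3); v=q.x
    return v[:2].round(4),np.degrees(v[2]).round(1),np.abs(q.fun).round(2)
E
python3 -c "
from h import *
print(sub('s10',30));print(sub('s11',62));print(sub('s12',62));print(sub('s7',30,(.4845,-.121)))"
```

```text
(array([ 0.4784, -0.0606]), np.float64(29.4), array([0.31, 0.01, 0.12, 0.3 , 0.13, 0.08, 0.35, 0.17]))
(array([ 0.4799, -0.0595]), np.float64(60.2), array([1.49, 0.05, 0.73, 0.56, 0.12, 1.03, 0.15, 0.06]))
(array([ 0.4782, -0.0607]), np.float64(62.3), array([0.21, 0.22, 0.12, 0.16, 0.2 , 0.45, 0.37, 0.07]))
(array([ 0.4827, -0.1205]), np.float64(28.8), array([0.19, 0.05, 0.11, 0.25, 0.31, 0.08, 0.83, 0.06]))
```

```bash
python3 -m inch '[[-30,-10,0,0,0,0,0],[-54,-20,0,0,0,0,0],[-54,-20,0,0,0,0,0],[-54,-20,-30,0,0,0,0],[-54,-20,-60,0,0,0,0],[-54,-20,-93,0,0,0,0],[-54,-20,-93,0,0,0,0],[-54,-20,-93,0,0,0,0]]' 20
python3 -m inch '[[5,0.4,0,0,0,0,0],[10,0.8,0,0,0,0,0],[15,1.2,0,0,0,0,0],[20,1.6,0,0,0,0,0]]' 20
```

```text
clock: 51.4
eef_pos: [0.3977, -0.0666, 0.1071]
orientation: [0.68, 0.734, 0.0, 0.0]
ft_force: [0.6, 0.1, 0.7]
width: 0.004
gripper_force: 0.0
clock: 51.9
eef_pos: [0.4056, -0.0661, 0.1045]
orientation: [0.678, 0.735, -0.01, -0.009]
ft_force: [-38.6, -12.4, 18.5]
width: 0.008
gripper_force: 21.0
```

```bash
python3 -m inch '[[-10,-0.8,0,0,0,0,0],[-20,-1.6,0,0,0,0,0],[-20,-1.6,-10,0,0,0,0],[-20,-1.6,-12,0,0,0,0],[-20,-1.6,-12,0,0,0,0]]' 20
python3 -m inch '[[6,0.5,0,0,0,0,0],[11,0.8,5,0,0,0,0],[16,1.2,10,0,0,0,0],[23,1.8,17,0,0,0,0],[31,2.4,22.5,0,0,0,0],[40,3.1,26.6,0,0,0,0],[49,3.8,29,0,0,0,0]]' 20
python3 - <<'E'
from h import *
snap('side','s13'); print(fit('s13')[:2])
E
```

```text
clock: 52.52
eef_pos: [0.3973, -0.0666, 0.0946]
orientation: [0.68, 0.734, 0.0, -0.0]
ft_force: [-0.2, 0.1, 0.5]
width: 0.008
gripper_force: 0.0
clock: 53.4
eef_pos: [0.4424, -0.063, 0.1247]
orientation: [0.68, 0.734, -0.003, -0.003]
ft_force: [-4.5, 0.6, 5.8]
width: 0.002
gripper_force: 3.2
[([0.8799999952316284, 0.949999988079071, 0.9100000262260437, 0.6800000071525574], 12, 0), ([0.8799999952316284, 0.9700000286102295, 0.75, 0.7300000190734863], 14, -0.002)]
```

```bash
python3 -m inch '[[8,0.6,1,0,0,0,0],[16,1.2,1,0,0,0,0],[24,1.9,1,0,0,0,0],[32,2.5,0,0,0,0,0],[40,3.1,-1,0,0,0,0],[46,3.6,-2,0,0,0,0],[50,3.9,-3,0,0,0,0]]' 20
python3 - <<'E'
from h import *
snap('side','s14'); print(fit('s14')[:2]); print(sub('s14',fit('s14')[0][1]))
E
```

```text
clock: 54.32
eef_pos: [0.4945, -0.0587, 0.1191]
orientation: [0.68, 0.734, -0.001, -0.002]
ft_force: [-5.7, -0.3, 0.3]
width: 0.001
gripper_force: 2.3
[([0.9599999785423279, 0.949999988079071, 0.7900000214576721, 0.6800000071525574], 42, 0.002), ([0.9599999785423279, 0.949999988079071, 0.7900000214576721, 0.6800000071525574], 44, 0.002)]
(array([ 0.4778, -0.0581]), np.float64(42.8), array([2.13, 0.32, 0.32, 0.27, 0.09, 0.21, 0.21, 0.52]))
```

```bash
python3 -m inch '[[-3,0,0,0,0,0,0],[-3,0,40,0,0,0,0],[-3,0,70,0,0,0,0],[-45,-2,70,0,0,0,0],[-85,-5,70,0,0,0,0],[-85,-5,70,0,0,0,0],[-85,-5,30,0,0,0,0],[-85,-5,-6,0,0,0,0],[-85,-5,-6,0,0,0,0],[-85,-5,-6,0,0,0,0]]' 20
python3 -m inch '[[6,0.5,0,0,0,0,0],[12,0.9,5,0,0,0,0],[18,1.4,8.5,0,0,0,0],[26,2,12,0,0,0,0],[35,2.7,14,0,0,0,0],[44,3.4,15,0,0,0,0],[53,4.1,15,0,0,0,0],[62,4.8,14,0,0,0,0],[70,5.4,13,0,0,0,0],[78,6,12,0,0,0,0],[86,6.6,11,0,0,0,0]]' 20
python3 - <<'E'
from h import *
snap('side','s15'); print(fit('s15')[:2]); print(sub('s15',fit('s15')[0][1]))
E
```

```text
clock: 55.62
eef_pos: [0.4127, -0.0642, 0.116]
orientation: [0.68, 0.734, 0.001, 0.001]
ft_force: [-0.0, 0.4, 0.4]
width: 0.007
gripper_force: 0.0
clock: 57.0
eef_pos: [0.4941, -0.057, 0.1232]
orientation: [0.68, 0.734, -0.002, -0.003]
ft_force: [-8.8, -0.1, -4.2]
width: 0.005
gripper_force: 4.0
[([0.9599999785423279, 0.949999988079071, 0.7900000214576721, 0.7200000286102295], 48, 0.004), ([0.9599999785423279, 0.949999988079071, 0.7900000214576721, 0.6600000262260437], 46, 0.004)]
(array([ 0.4777, -0.0564]), np.float64(46.7), array([1.93, 0.31, 0.32, 0.3 , 0.11, 0.27, 0.24, 0.39]))
```

```bash
python3 -m inch '[[-3,0,0,0,0,0,0],[-3,0,40,0,0,0,0],[-3,0,70,0,0,0,0],[-45,-2,70,0,0,0,0],[-89,-5,70,0,0,0,0],[-89,-5,70,0,0,0,0],[-89,-5,30,0,0,0,0],[-89,-5,-12,0,0,0,0],[-89,-5,-12,0,0,0,0],[-89,-5,-12,0,0,0,0]]' 20
python3 -m inch '[[6,0.5,0,0,0,0,0],[12,0.9,5,0,0,0,0],[18,1.4,9.5,0,0,0,0],[26,2,13,0,0,0,0],[35,2.7,15.5,0,0,0,0],[44,3.4,17,0,0,0,0],[53,4.1,17,0,0,0,0],[62,4.8,16,0,0,0,0],[70,5.4,15,0,0,0,0],[78,6,14,0,0,0,0],[86,6.6,13,0,0,0,0],[89,6.8,12,0,0,0,0]]' 20
python3 - <<'E'
from h import *
snap('side','s16'); print(fit('s16')[:2]); print(sub('s16',fit('s16')[0][1]))
E
```

```text
clock: 58.3
eef_pos: [0.4098, -0.0626, 0.1151]
orientation: [0.68, 0.734, 0.001, 0.001]
ft_force: [-0.2, 0.7, 0.5]
width: 0.004
gripper_force: 0.0
clock: 59.8
eef_pos: [0.4934, -0.0558, 0.1241]
orientation: [0.679, 0.734, -0.003, -0.003]
ft_force: [-9.3, -3.3, -3.9]
width: 0.002
gripper_force: 4.4
[([0.949999988079071, 0.949999988079071, 0.7900000214576721, 0.7799999713897705], 48, 0.004), ([0.949999988079071, 0.949999988079071, 0.7900000214576721, 0.7300000190734863], 46, 0.004)]
(array([ 0.4774, -0.0561]), np.float64(47.7), array([2.29, 0.15, 0.27, 0.3 , 0.15, 0.19, 0.37, 0.25]))
```

```bash
python3 -m inch '[[-4,0,0,0,0,0,0],[-4,0,40,0,0,0,0],[-4,0,85,0,0,0,0],[-10,50,100,0,0,0,20],[-20,110,100,0,0,0,45],[-30,170,100,0,0,0,45],[-45,230,100,0,0,0,45],[-60,290,100,0,0,0,45],[-82,351,100,0,0,0,45],[-82,351,100,0,0,0,45],[-82,351,100,0,0,0,45]]' 10
python3 - <<'E'
from h import *
snap('side','s17'); print(sub('s17',fit('s17')[0][1]),fit('s17')[0])
# carriage shift by template: project the block (stand y known) patch
a=np.load('pics/s10.npz')['im'];b=np.load('pics/s17.npz')['im'];w3=a
up=lambda i:cv2.resize(i,None,fx=8,fy=8,interpolation=cv2.INTER_CUBIC)
for nm,c,z in[('plates',(.4735,.02),.13),('block rear top',(.475,-.003),.112),('lever strap',(.53,.02),.115)]:
    u,v=proj('s10',[[*c,z]])[0].round().astype(int); r=9
    T=up(a[v-r:v+r,u-r:u+r]); S=up(b[v-r-4:v+r+4,u-r-4:u+r+4]); m=cv2.matchTemplate(S,T,cv2.TM_CCOEFF_NORMED); _,s,_,l=cv2.minMaxLoc(m)
    d=np.array(l)/8-4; w0=ray('s10',[u,v],z); w1=ray('s17',[u+d[0],v+d[1]],z); print(nm,s,d,((w1-w0)*1e3).round(2))
for g in proj('s17',[[.4612,.1596,.082],[.4672,.1304,.082],[.4661,.0993,.082]]):
    o=orange('s17',g,4); print(o,ray('s17',o,.082).round(4) if o is not None else 0)
E
```

```text
clock: 61.22
eef_pos: [0.4157, 0.296, 0.2269]
orientation: [0.679, 0.734, 0.001, 0.001]
ft_force: [-0.5, -0.5, 1.2]
width: 0.506
gripper_force: 0.0
(array([ 0.4778, -0.0559]), np.float64(47.2), array([0.3 , 0.25, 0.19, 0.24, 0.21, 0.3 , 0.35, 0.19])) ([0.949999988079071, 0.949999988079071, 0.7900000214576721, 0.8100000023841858], 48, 0.004)
plates 0.8966560959815979 [ 0.    -0.375] [0.12 1.53 0.  ]
block rear top 0.978325366973877 [0.  0.5] [-0.16 -1.98  0.  ]
lever strap 0.9889923334121704 [0.125 0.375] [ 0.17 -1.58  0.  ]
[273.8 170.8] [0.4612 0.1596 0.082 ]
[276.42857143 176.71428571] [0.4672 0.1304 0.082 ]
[275.5 183. ] [0.4625 0.1018 0.082 ]
```

Run:
```python
from h import *
up=lambda i:cv2.resize(i,None,fx=8,fy=8,interpolation=cv2.INTER_CUBIC)
a=np.load('pics/s17.npz')['im']
for nm,c,z in[('strap',(.53,.02),.115),('strap2',(.535,.01),.1),('rear',(.475,-.003),.112)]:
  u,v=proj('s17',[[*c,z]])[0].round().astype(int); r=8
  for f in['s10','s11','s12','s13','s14','s15','s16']:
    b=np.load(f'pics/{f}.npz')['im']
    m=cv2.matchTemplate(up(b[v-r-3:v+r+3,u-r-3:u+r+3]),up(a[v-r:v+r,u-r:u+r]),cv2.TM_CCOEFF_NORMED); _,s,_,l=cv2.minMaxLoc(m)
    d=np.array(l)/8-3; print(nm,f,round(s,3),d,((ray(f,[u+d[0],v+d[1]],z)-ray(f,[u,v],z))[1]*1e3).round(2))
```

```text
strap s10 0.988 [-0.125 -0.375] 1.59
strap s11 0.05 [-3.  3.] -11.13
strap s12 0.988 [-0.125 -0.375] 1.59
strap s13 0.487 [ 3. -3.] 11.32
strap s14 0.605 [0.5 3. ] -12.4
strap s15 0.627 [0.5 3. ] -12.4
strap s16 0.625 [0.375 2.625] -10.84
strap2 s10 0.987 [-0.125 -0.25 ] 1.06
strap2 s11 0.315 [-3.  3.] -10.97
strap2 s12 0.987 [-0.125 -0.25 ] 1.06
strap2 s13 0.629 [1.375 2.375] -10.07
strap2 s14 0.706 [0.    0.875] -3.54
strap2 s15 0.699 [-0.125  0.25 ] -0.97
strap2 s16 0.696 [-0.125  0.375] -1.47
rear s10 0.987 [ 0.  -0.5] 1.98
rear s11 0.415 [-1.625 -0.875] 4.06
rear s12 0.989 [ 0.  -0.5] 1.98
rear s13 0.392 [ 1.5   -0.125] -0.04
rear s14 0.398 [ 3.  -1.5] 4.89
rear s15 0.292 [ 0.125 -0.375] 1.44
rear s16 0.267 [ 3.    -1.375] 4.39
```

```bash
python3 -m inch '[[-4,0,-50,0,0,0,45],[-4,0,-100,0,0,0,45],[-4,0,-130,0,0,0,45],[-4,0,-140,0,0,0,45],[-4,0,-140,0,0,0,45],[-4,0,-140,0,0,0,15],[-4,0,-140,0,0,0,15],[-4,0,-140,0,0,0,15],[-4,0,-140,0,0,0,15],[-4,0,-140,0,0,0,15]]' 10
```

```text
clock: 62.52
eef_pos: [0.4116, 0.296, 0.0869]
orientation: [0.68, 0.734, 0.001, 0.0]
ft_force: [-1.4, -0.4, 6.9]
width: 0.229
gripper_force: 10.0
```

```bash
python3 -m inch '[[8,0.6,0,0,0,0,15],[18,1.4,0,0,0,0,15],[28,2.2,0,0,0,0,15],[38,3,0,0,0,0,15],[48,3.7,0,0,0,0,15],[54,4.2,0,0,0,0,15],[58,4.5,0,0,0,0,15],[59,4.6,0,0,0,0,15],[59,4.6,0,0,0,0,15],[59,4.6,0,0,0,0,15]]' 10
```

```text
clock: 63.78
eef_pos: [0.4708, 0.3006, 0.0869]
orientation: [0.68, 0.734, 0.001, 0.0]
ft_force: [-0.7, -0.5, 5.6]
width: 0.227
gripper_force: 10.0
```

```bash
python3 -m inch '[[0,0,0,0,0,0,30],[0,0,0,0,0,0,45],[0,0,0,0,0,0,45],[0,0,0,0,0,0,45],[0,0,40,0,0,0,45],[0,0,90,0,0,0,45],[0,-40,150,0,0,0,45],[0,-90,170,0,0,0,45],[0,-90,170,0,0,0,45]]' 10
python3 - <<'E'
from h import *
c=snap('side','s18'); snap('top','t18')
up=lambda i:cv2.resize(i,None,fx=8,fy=8,interpolation=cv2.INTER_CUBIC)
a=np.load('pics/s1.npz')['im'];b=np.load('pics/s18.npz')['im']
u,v=(np.array([278,104])/6+[225,120]).round().astype(int)
T=up(a[v-5:v+8,u-4:u+5])
S=up(b[v-20:v+20,u-35:u+36]); m=cv2.matchTemplate(S,T,cv2.TM_CCOEFF_NORMED); _,s,_,l=cv2.minMaxLoc(m)
p=np.array([u,v])+np.array(l)/8+[4-35,5-20]; print(s,p, ray('s1',[u,v],.111), ray('s18',p,.111))
print(proj('s18',[[.4705,.3005,.111],[.4705-.06,.296,.111]]))
print(sub('s18',fit('s18')[0][1])); print(status.get_obs()['ft_force'])
E
```

```text
clock: 64.9
eef_pos: [0.4717, 0.2082, 0.2592]
orientation: [0.681, 0.732, 0.003, 0.002]
ft_force: [0.8, 1.1, -0.2]
width: 0.512
gripper_force: 0.0
0.9843056201934814 [273.125 136.75 ] [0.46300807 0.3005193  0.111     ] [0.47006027 0.30106816 0.111     ]
[[273.2691237  136.83805868]
 [255.05811592 138.94982997]]
(array([ 0.4778, -0.0559]), np.float64(47.2), array([0.29, 0.24, 0.18, 0.23, 0.21, 0.3 , 0.35, 0.19]))
[-0.37337619  0.05823329  0.11496625]
```

Run:
```python
from h import *
for f,z in(('t18',.06),('s18',.06)):
    im=np.load(f'pics/{f}.npz')['im'].astype(int); b,g,r=im[...,0],im[...,1],im[...,2]
    m=((r-b>60)&(r-g>40)&(r>130)).astype(np.uint8); n,_,st,ce=cv2.connectedComponentsWithStats(m)
    for k in range(1,n):
        if 3<=st[k,4]<400:
            w=ray(f,ce[k],z); x,y=ce[k].round().astype(int); print(f,ce[k].round(1),st[k,4],w.round(3)[:2],im[y,x])
```

```text
t18 [387.1 210.1] 76 [ 0.541 -0.231] [ 40  65 131]
t18 [381.6 255.3] 78 [ 0.379 -0.206] [ 46  68 132]
t18 [422.2 264.1] 78 [ 0.345 -0.349] [ 46  70 132]
s18 [186.4   2.1] 8 [0.027 1.918] [131 175 218]
s18 [245.8   3. ] 5 [0.396 1.862] [140 186 230]
s18 [206.6   5. ] 5 [0.155 1.849] [133 179 222]
s18 [242.5   3.3] 6 [0.375 1.858] [136 181 225]
s18 [314.7   5.8] 11 [0.819 1.76 ] [135 180 219]
s18 [119.4   7.2] 5 [-0.363  1.859] [133 178 221]
s18 [185.   9.] 9 [0.031 1.787] [128 170 212]
s18 [330.8   7.5] 4 [0.913 1.718] [135 180 223]
s18 [198.5   8. ] 4 [0.11  1.797] [131 172 213]
s18 [221.5  15.1] 94 [0.252 1.656] [132 177 218]
s18 [246.4  10. ] 5 [0.397 1.73 ] [131 175 216]
s18 [317.4   8.9] 7 [0.827 1.702] [130 172 213]
s18 [117.7  13.4] 27 [-0.349  1.748] [135 179 218]
s18 [198.5  10. ] 4 [0.112 1.761] [130 172 213]
s18 [203.  10.] 3 [0.139 1.758] [130 172 213]
s18 [303.7  12.9] 94 [0.735 1.64 ] [133 177 218]
s18 [247.4  14.7] 7 [0.402 1.647] [137 183 222]
s18 [177.2  16.9] 20 [-0.     1.653] [131 176 217]
s18 [199.3  14.3] 3 [0.123 1.683] [130 173 214]
s18 [158.8  18.1] 31 [-0.102
[... 1396 characters left out ...]
427.9 222.4] 30 [ 0.87  -0.093] [ 94 138 179]
s18 [451.5 217.2] 4 [ 0.943 -0.083] [ 95 137 177]
s18 [436.7 223.7] 7 [ 0.893 -0.101] [ 92 134 176]
s18 [454.2 223. ] 4 [ 0.942 -0.105] [ 96 138 178]
s18 [437.3 226.3] 3 [ 0.891 -0.111] [ 94 136 177]
s18 [443.5 229. ] 11 [ 0.904 -0.122] [ 95 139 178]
s18 [457.6 229.2] 5 [ 0.942 -0.128] [ 94 135 176]
s18 [432.3 231.7] 3 [ 0.87  -0.128] [ 95 136 177]
s18 [446.7 231. ] 3 [ 0.91 -0.13] [ 94 136 177]
s18 [466.  232.5] 4 [ 0.959 -0.142] [ 93 136 177]
s18 [431.7 237.3] 3 [ 0.861 -0.147] [ 95 137 178]
s18 [250.5 276.1] 206 [ 0.379 -0.207] [ 83 122 197]
s18 [317.5 277.3] 211 [ 0.54  -0.232] [ 87 125 197]
s18 [235.7 333.1] 294 [ 0.345 -0.349] [ 80 119 191]
```

No grey modules are left on the bench, only the three red look-alikes. I'm handing in.

```bash
python3 -c "
from workcell import order
print(order.job_done())"
```

```text
the job is handed in; nothing more can be done
None
```

The job is handed in: the three modules stand clamped in the vise, screwed about 0.7 turn past touch, with power at zero until then and now on the three-module line. The clamp was judged from handle and jaw travel, not measured as a force. Open fingers also hit the screw handle once (wrist force about 75 N, under the limit), and the modules sit within about 3 mm of centre.

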